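# Lay out a footstool frame kit from the pile

## Robot

A 6-joint arm with a two-finger parallel gripper is mounted at the origin on the work surface. World frame = base frame: x ahead of the robot, y to its left, z up, the work surface at z = 0. Lengths are in m, angles in rad, forces in N, time in s.
With the tool pointing down it reaches from about 0.325 to 0.775 m from the base axis. Payload 5.5 kg.
Tool frame: the origin (TCP) lies midway between the tips of the shut fingers; the grasp point (between the pads) lies 19 mm behind it; z points along the fingers, y is the direction in which the jaws open and shut (so a half turn about z gives the same grasp; the last joint's range is limited). The gripper opens to 88 mm and grips with 3 to 60 N. Pads are 20 mm wide; open, the fingers measure 115 mm over their backs; the gripper's body (75 mm by 178 mm) begins 61 mm behind the grasp point.
Start: joints at [-0.057, 0.091, 1.231, -0, 1.82, -0.057], TCP at [0.6, -0, 0.223] pointing down, gripper open.
Joint ranges: [-2.87, 2.87], [-0.86, 2.18], [0.17, 2.46], [-1.51, 4.65], [0.06, 2.69], [-2.65, 2.65]. Speed limits (rad/s): [2.57, 2.57, 3.01, 3.14, 3.14, 3.14].

## Interface

Orientations are given as a 3x3 rotation matrix whose columns are the frame's x, y, z axes.
In Python, from station import sensors, optics, job gives the robot as it stands.
- The arm moves only by the tool apply_moves, never from a script. Its argument "series" is a list that holds one entry, the list of rows, each a list of 5 numbers: the finger opening in mm, from 0 to 87.8, then the shift along the tool's x, y, z in mm, then the turn about the tool's z in rad. A call has exactly 8 rows; each row shifts and turns the pose as measured when the row begins, along the tool's axes as they then stand; what a row does not reach is not made up. A row lasts 1/10 s, in which the tool goes at most 50 mm and 8.59 degrees, less where a joint would pass 70% of its speed; a pose out of reach is approached as far as the arm can. A call is refused whole if a number of a shift passes 50 or a number of a turn 0.15, either way. A call with a gripper value outside its range is refused whole. The fingers move at their own pace and stop on an object; the grip force is fixed at half the most. Time passes only in rows, so rows that do not move let the fingers close, or fill a call up. It gives the time, the measured TCP pose, the force and the opening at its end, in the units of the state.
- sensors.state(): the state, without advancing time (a new reading comes with each control period).
- optics.read_camera(name): name is "scene" or "side" or "wrist"; returns a dict with "img" (480x640x3 uint8, blue, green, red), "mtx" (3x3 intrinsics, pixels), "k1" (the pictures are not rectified: a ray, as slopes to the right and down, at radius r is drawn at 1 + k1 r^2 times it, then the intrinsics apply), "xyz" and "attitude" of the camera in the world; the wrist camera has in their place "mount" (4x4, takes a point from camera to tool coordinates, whose origin is the TCP and whose axes are the flange's). Camera axes: x right, y down, z forward; pixel columns grow to the right and rows downward; lengths in m; the calibration is good to about 2 mm. A picture is of the moment at which its call begins: read the wrist's pose just before it. There is no depth.
- job.close_job(): hands the job in, once; it reports no verdict.
The state is a dict: "t": time; "joint_positions": joint angles; "dq": joint speeds; "joint_efforts": joint torques, N m; "tcp_pos": TCP position; "ee_rot": TCP orientation; "wrist_force": force on the tool from outside, world axes, zero at the start; "torque": the same for the moment, N m; "width": finger opening in m.
Only numpy, scipy, OpenCV 4.12 (cv2) and the standard library are available. Lean on these libraries where they do the work, as an engineer would, in place of code of your own. Each camera call takes 0.05 s, during which the arm holds its last target.

## Task

The parts of a footstool frame lie in one pile: take it apart from the top down, in that order. First feed the metal bar endwise through the square guide tube until it sticks out about equally at both ends and leave it there; then lay the short block, the middle rail and the long rail, one after the other, each flat in the cradle of its own length, in line with it, between the end cleats and wholly on its base plate. Do not shift the tack jar or the hammer, and let go of everything at the end.

Things in the scene. Friction and masses are not known exactly. Their poses are not given: they have to be found in the camera images.
- bar: loose straight square aluminium bar, 200 mm long (its x), 12 x 12 mm in section, about 80 g; lies flat on top of the pile, roughly along the timbers, about 60 mm of it free beyond each end of the short block. Origin: its centre (6 mm above its underside). To go into the tube it is best gripped about 35 mm from its tail end, with the fingers closing across it.
- short_block: loose plain wooden short block, 80 mm long (its x), 40 mm wide (its y), 25 mm thick (z), with four small drilled holes in its top; third layer of the pile, lying under the bar and on the middle rail, its underside 50 mm above the bench at the start. Origin: centre of its underside.
- middle_rail: loose plain wooden middle rail, 120 mm long (its x), 50 mm wide (its y), 25 mm thick (z), with four small drilled holes in its top; second layer of the pile, lying on the long rail and under the short block, its underside 25 mm above the bench at the start. Origin: centre of its underside.
- long_rail: loose plain wooden long rail, 160 mm long (its x), 60 mm wide (its y), 25 mm thick (z), with four small drilled holes in its top; the lowest of the pile, lying on the bench. Origin: centre of its underside.
- short_cradle: fixed plywood cradle for the short block: base plate 120 x 64 mm, 6 mm thick (the part rests on it), with a wooden cleat 12 mm thick, its top 20 mm above the bench, across the full width of each end; clear gap between cleats 96 mm; long sides open. Origin: centre of its underside, on the bench; x runs from cleat to cleat, z up. Stands in any of four places, as does the pile.
- middle_cradle: fixed plywood cradle for the middle rail: base plate 160 x 74 mm, 6 mm thick (the part rests on it), with a wooden cleat 12 mm thick, its top 20 mm above the bench, across the full width of each end; clear gap between cleats 136 mm; long sides open. Origin: centre of its underside, on the bench; x runs from cleat to cleat, z up. Stands in any of four places, as does the pile.
- long_cradle: fixed plywood cradle for the long rail: base plate 200 x 84 mm, 6 mm thick (the part rests on it), with a wooden cleat 12 mm thick, its top 20 mm above the bench, across the full width of each end; clear gap between cleats 176 mm; long sides open. Origin: centre of its underside, on the bench; x runs from cleat to cleat, z up. Stands in any of four places, as does the pile.
- guide_tube: fixed level square steel tube on a 60 x 60 mm foot plate. Origin: centre of the foot's underside, on the bench; x runs along the tube, z up. Tube axis 50 mm above the bench; ends at x = -35 and +35 mm, both open; inside 17 x 17 mm, flaring over the last 10 mm of each end to a mouth 27 mm wide (37 mm outside). The bar may enter from either end; let go, it drops 2.5 mm to the tube floor and stays.
- tack_jar: bystander: short closed glass jar with a steel lid, 56 mm across, 60 mm tall, at the left edge of the work. Origin: centre of its underside. To be left alone.
- hammer: bystander: hammer 260 mm long lying on the bench at the right edge of the work. Origin: on the bench under the middle of the tool; x runs from handle to head. To be left alone.
There are look-alikes about, which are no part of the job. Leave any brown or purple look-alike of the bar alone. What is shaped like the short_block but orange or turquoise is not meant.

How it is judged:
On the way, in this order (a step that is already met when the one before it is completed fails the run):
1. the bar is through the guide tube, sticking out about equally at both ends (x of bar in the frame of guide_tube between -0.018 and 0.018 m and y of bar in the frame of guide_tube between -0.005 and 0.005 m and z of bar in the frame of guide_tube between 0.044 and 0.056 m and angle between the x axis of bar and the x axis of guide_tube, either way round below 0.12 rad), for 0.2 s.
2. the short block lies flat in the short cradle (x of short_block in the frame of short_cradle between -0.01 and 0.01 m and y of short_block in the frame of short_cradle between -0.013 and 0.013 m and z of short_block in the frame of short_cradle between 0.002 and 0.01 m and angle between the x axis of short_block and the x axis of short_cradle, either way round below 0.15 rad and angle between short_block's own z axis and vertical below 0.06 rad), for 0.2 s.
3. the middle rail lies flat in the middle cradle (x of middle_rail in the frame of middle_cradle between -0.01 and 0.01 m and y of middle_rail in the frame of middle_cradle between -0.013 and 0.013 m and z of middle_rail in the frame of middle_cradle between 0.002 and 0.01 m and angle between the x axis of middle_rail and the x axis of middle_cradle, either way round below 0.15 rad and angle between middle_rail's own z axis and vertical below 0.06 rad), for 0.2 s.
4. the long rail lies flat in the long cradle (x of long_rail in the frame of long_cradle between -0.01 and 0.01 m and y of long_rail in the frame of long_cradle between -0.013 and 0.013 m and z of long_rail in the frame of long_cradle between 0.002 and 0.01 m and angle between the x axis of long_rail and the x axis of long_cradle, either way round below 0.15 rad and angle between long_rail's own z axis and vertical below 0.06 rad), for 0.2 s.
At the end, for the whole second after the job is handed in: The bar lies in the guide tube, middles within 18 mm and in line; the short block, middle rail and long rail each lie flat on the base plate of their own cradle, within 10 mm of its middle lengthwise, 13 mm across and 0.15 rad in yaw; all at rest (all of step 1 and all of step 2 and all of step 3 and all of step 4 and linear speed of each of bar, short_block, middle_rail, long_rail below 0.02 m/s); the robot touches nothing.
It fails at once if the tack jar is shifted by more than 25 mm (distance of tack_jar from where it was at the start of the episode above 0.025 m).
It fails at once if the hammer is shifted by more than 25 mm (distance of hammer from where it was at the start of the episode above 0.025 m).
It also fails if it takes over 115 s, if anything falls off the work surface, if the arm or the gripper's body presses on something with over 40 N, if the wrist force passes 120 N, or if a joint passes its speed limit or range.

## Working session

There is one attempt and no reset: what is moved stays moved. The work goes in short steps, Python scripts to look and compute and a tool call to move; the robot and the scene stay as the last step left them, time stands still between calls to the robot, and variables do not carry over. Pictures are saved under pics/ and viewed, and the job is handed in when it is done.

Besides the shell and the picture viewer there is one more tool, called after "Request:" as name(argument=value, ...) on one line, values as JSON. apply_moves: Moves the arm, as the interface text tells. Its arguments: {"type":"object","properties":{"series":{"type":"array","items":{"type":"array","items":{"type":"array","items":{"type":"number"}}}}},"required":["series"]}

```bash
ls; mkdir -p pics
python3 - <<'E'
from station import sensors, optics
import cv2
s=sensors.state(); print(s)
for n in ["scene","side","wrist"]:
    c=optics.read_camera(n); cv2.imwrite(f"pics/{n}0.png",c["img"]); print({k:v for k,v in c.items() if k!="img"})
E
```

```text
pics
{'t': 0.0, 'joint_positions': array([-5.67056632e-02,  9.18434707e-02,  1.23185249e+00,  1.14247093e-05,
        1.81976494e+00, -5.67141951e-02]), 'dq': array([ 0.00052646, -0.00067351, -0.00056071, -0.00121012, -0.00073174,
        0.00096288]), 'joint_efforts': array([-3.13584051e-04, -4.46447504e+01, -4.06449509e+01,  6.96761138e-02,
        2.93726998e-02, -1.50731516e-04]), 'tcp_pos': array([5.99721975e-01, 1.44815603e-05, 2.21534931e-01]), 'ee_rot': array([[-1.12276697e-05,  9.99998262e-01, -1.86461412e-03],
       [ 9.99999993e-01,  1.14457337e-05,  1.16937935e-04],
       [ 1.16959073e-04, -1.86461279e-03, -9.99998255e-01]]), 'wrist_force': array([-0.15217607, -0.08996082, -0.03882231]), 'torque': array([-0.02278711,  0.02322238, -0.01141293]), 'width': 0.08758828287048952}
{'mtx': array([[532.43447301,   0.        , 315.89326843],
       [  0.        , 532.43447301, 233.56752416],
       [  0.        ,   0.        ,   1.        ]]), 'k1': 0.018930680853943962, 'xyz': array([0.8066752 , 0.67829499, 1.31712991]), 'attitude': array([[-0.87386375,  0.41639936, -0.25094564]
[... 341 characters left out ...]
, 'attitude': array([[-0.98651657, -0.13023406,  0.09911683],
       [-0.16317012,  0.73577652, -0.65727348],
       [ 0.01267155, -0.66458408, -0.74710603]])}
{'mtx': array([[354.57603672,   0.        , 319.44798487],
       [  0.        , 354.57603672, 239.63849512],
       [  0.        ,   0.        ,   1.        ]]), 'k1': -0.0272041032344312, 'mount': array([[-4.42425897e-04, -9.54470404e-01, -2.98305300e-01,
         8.36114669e-02],
       [ 9.99999900e-01, -4.40487526e-04, -7.37283115e-05,
         1.91091143e-04],
       [-6.10282720e-05, -2.98305302e-01,  9.54470504e-01,
        -1.61579639e-01],
       [ 0.00000000e+00,  0.00000000e+00,  0.00000000e+00,
         1.00000000e+00]])}
```

View pics/scene0.png

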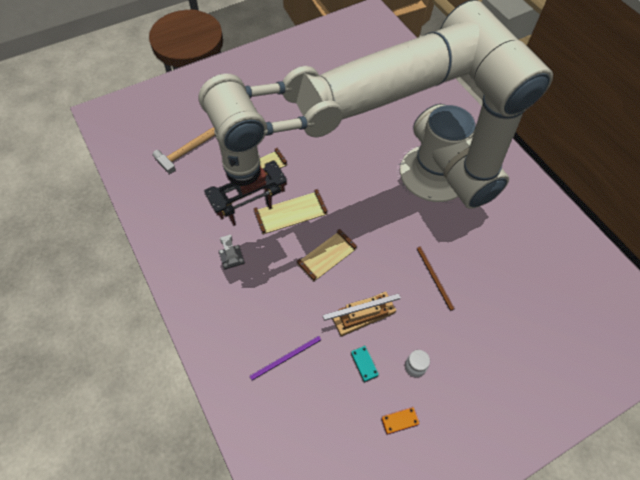

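View pics/side0.png

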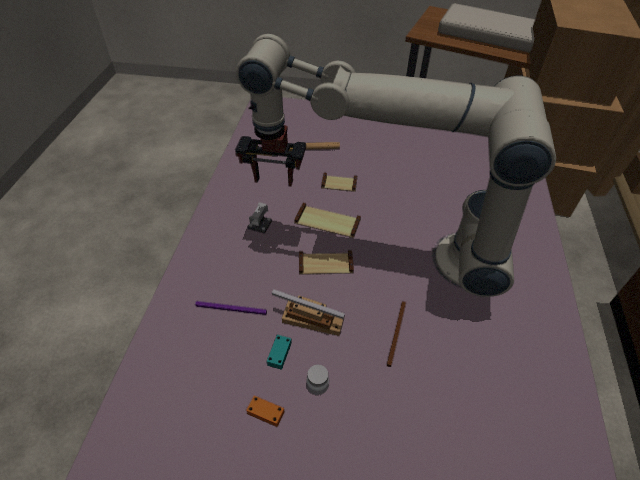

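View pics/wrist0.png

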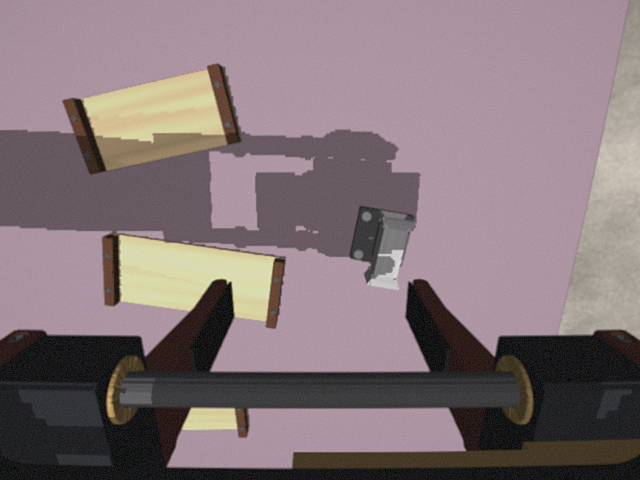

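```bash
cat > h.py <<'E'
from station import sensors, optics
import cv2, numpy as np
def shot(name,fn=None):
    s=sensors.state(); c=optics.read_camera(name); 
    if name=="wrist":
        T=np.eye(4);T[:3,:3]=s["ee_rot"];T[:3,3]=s["tcp_pos"]; M=T@c["mount"]; c["xyz"]=M[:3,3]; c["attitude"]=M[:3,:3]
    if fn: cv2.imwrite(fn,c["img"])
    return c
def ray(c,uv):
    # picture model: drawn = slope*(1+k1 r^2)
    p=cv2.undistortPoints(np.array(uv,float).reshape(-1,1,2),c["mtx"],np.array([c["k1"],0,0,0.])).reshape(-1,2)
    return np.c_[p,np.ones(len(p))]@c["attitude"].T
def plane(c,uv,z):
    d=ray(c,uv); return c["xyz"]+d*((z-c["xyz"][2])/d[:,2])[:,None]
def two(c1,uv1,c2,uv2):
    o=[]
    for a,b in zip(ray(c1,uv1),ray(c2,uv2)):
        t=np.linalg.lstsq(np.c_[a,-b],c2["xyz"]-c1["xyz"],rcond=None)[0]
        p=c1["xyz"]+a*t[0];q=c2["xyz"]+b*t[1]; o.append(np.r_[(p+q)/2,np.linalg.norm(p-q)])
    return np.array(o)
def proj(c,P):
    R=c["attitude"].T
    return cv2.projectPoints(np.array(P,float).reshape(-1,1,3),cv2.Rodrigues(R)[0],-R@c["xyz"],c["mtx"],np.array([c["k1"],0,0,0.]))[0].reshape(-1,2)
def crop(img,x0,y0,x1,y1,f,fn):
    cv2.imwrite(fn,cv2.resize(img[y0:y1,x0:x1],None,fx=f,fy=f,interpolation=cv2.INTER_CUBIC))
E
python3 - <<'E'
from h import *
a=shot("scene");b=shot("side")
crop(a["img"],300,270,420,360,6,"pics/s1.png");crop(b["img"],250,270,370,360,6,"pics/d1.png")
for n,p in dict(bar=[324,317],bar2=[399,297]).items(): print(n,plane(a,[p],.08).round(3))
for n,p in dict(bar=[273,293],bar2=[343,315]).items(): print(n,plane(b,[p],.08).round(3))
for n,p in dict(c1=[290,212],c2=[328,255],tube=[228,250],jar=[418,370],brown1=[420,249],brown2=[452,308],pu=[320,340],orange=[400,420]).items(): print(n,plane(a,[p],.0).round(3))
E
```

```text
bar [[0.546 0.272 0.08 ]]
bar2 [[0.354 0.317 0.08 ]]
bar [[0.546 0.272 0.08 ]]
bar2 [[0.355 0.308 0.08 ]]
c1 [[ 0.455 -0.086  0.   ]]
c2 [[0.428 0.091 0.   ]]
tube [[ 0.666 -0.058  0.   ]]
jar [[0.393 0.48  0.   ]]
brown1 [[0.192 0.2   0.   ]]
brown2 [[0.219 0.387 0.   ]]
pu [[0.568 0.295 0.   ]]
orange [[0.498 0.558 0.   ]]
```

View pics/s1.png

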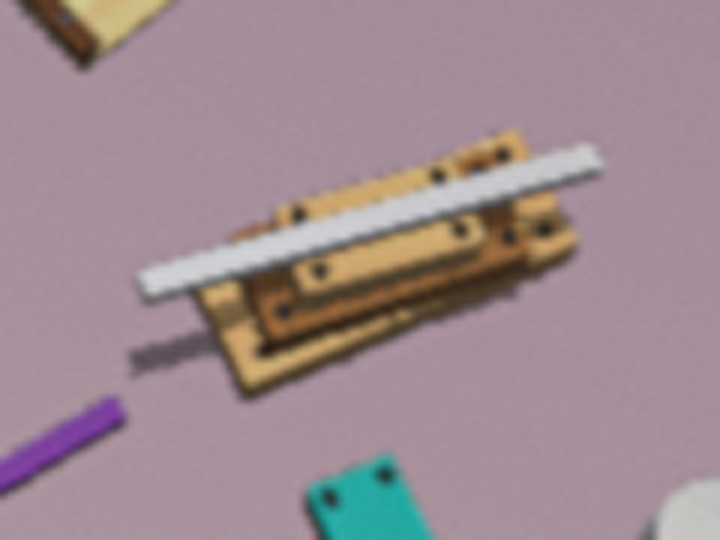

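View pics/d1.png

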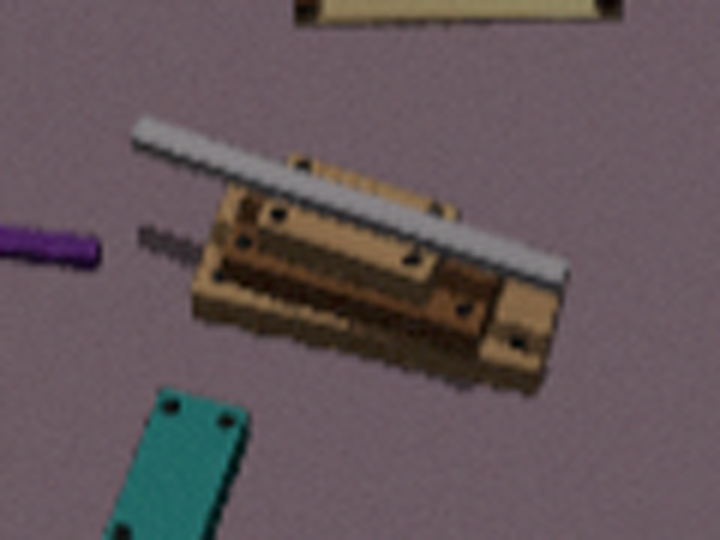

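Run:
```python
from h import *
a=shot("wrist")
crop(a["img"],330,190,440,300,6,"pics/w1.png")
c=shot("scene")
print(plane(c,[[165,160],[213,133]],0.02).round(3))
```

```text
[[ 0.707 -0.424  0.02 ]
 [ 0.536 -0.453  0.02 ]]
```

View pics/w1.png

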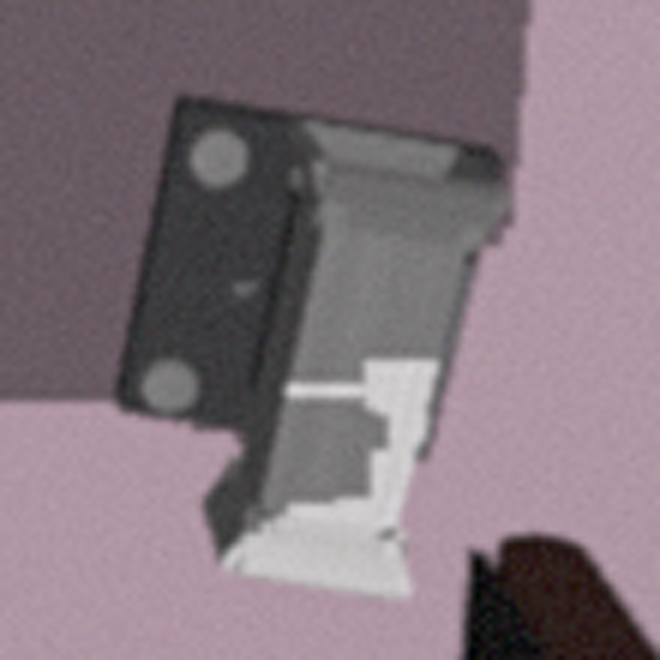

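Run:
```python
from h import *
a=shot("wrist")
p=plane(a,[[367.5,285],[398.3,289.2],[380.8,210.3],[413.3,215.8]],.0685);print(p.round(4))
m1=(p[0]+p[1])/2;m2=(p[2]+p[3])/2;d=m2-m1;print((m1+m2)/2,np.linalg.norm(d),np.degrees(np.arctan2(d[1],d[0])))
p=plane(a,[[360,206.6],[350,257.5],[414,216]],.006);print(p.round(4))
```

```text
[[ 0.6467 -0.0612  0.0685]
 [ 0.677  -0.0657  0.0685]
 [ 0.6559  0.013   0.0685]
 [ 0.6859  0.0078  0.0685]]
[ 0.6663791  -0.02653168  0.0685    ] 0.07439349448083307 83.05046711130096
[[ 0.6441  0.0031  0.006 ]
 [ 0.6347 -0.0558  0.006 ]
 [ 0.7037 -0.0074  0.006 ]]
```

```bash
cat > plan.py <<'E'
import sys, numpy as np
from station import sensors
def plan(x,y,z,yawdeg,step=40,turn=.14,n=None):
    """yaw = world angle of tool x axis; prints rows (dx,dy,dz mm, turn)"""
    s=sensors.state();R=s["ee_rot"];p=s["tcp_pos"]*1000
    yaw=np.arctan2(R[1,0],R[0,0]); t=np.array([x,y,z])*1000
    dy=np.radians(yawdeg)-yaw; dy=(dy+np.pi)%(2*np.pi)-np.pi
    q6=s["joint_positions"][5]
    if abs(q6-dy)>2.6: dy-=np.sign(dy)*2*np.pi
    N=n or max(1,int(np.ceil(max(np.linalg.norm(t-p)/step,abs(dy)/turn))))
    print("t %.2f"%s["t"],"at",p.round(1),"yaw %.2f"%np.degrees(yaw),"d",(t-p).round(1),"dyaw %.3f"%dy,"N",N)
    st=(t-p)/N
    for i in range(N):
        a=yaw+dy*i/N
        print([round(st@[np.cos(a),np.sin(a),0],1),round(st@[np.sin(a),-np.cos(a),0],1),round(-st[2],1),round(-dy/N,3)])
if __name__=="__main__": plan(*map(float,sys.argv[1:5]),n=int(sys.argv[5]) if len(sys.argv)>5 else None)
E
python3 plan.py .53 .25 .22 168 16
```

```text
t 0.40 at [600.   -0.  222.5] yaw 90.00 d [-70.  250.   -2.5] dyaw 1.361 N 16
[np.float64(15.6), np.float64(-4.4), np.float64(0.2), np.float64(-0.085)]
[np.float64(15.9), np.float64(-3.0), np.float64(0.2), np.float64(-0.085)]
[np.float64(16.1), np.float64(-1.7), np.float64(0.2), np.float64(-0.085)]
[np.float64(16.2), np.float64(-0.3), np.float64(0.2), np.float64(-0.085)]
[np.float64(16.2), np.float64(1.1), np.float64(0.2), np.float64(-0.085)]
[np.float64(16.0), np.float64(2.5), np.float64(0.2), np.float64(-0.085)]
[np.float64(15.8), np.float64(3.8), np.float64(0.2), np.float64(-0.085)]
[np.float64(15.4), np.float64(5.1), np.float64(0.2), np.float64(-0.085)]
[np.float64(14.9), np.float64(6.4), np.float64(0.2), np.float64(-0.085)]
[np.float64(14.3), np.float64(7.7), np.float64(0.2), np.float64(-0.085)]
[np.float64(13.6), np.float64(8.9), np.float64(0.2), np.float64(-0.085)]
[np.float64(12.8), np.float64(10.0), np.float64(0.2), np.float64(-0.085)]
[np.float64(11.9), np.float64(11.0), np.float64(0.2), np.float64(-0.085)]
[np.float64(10.9), np.float64(12.0), np.float64(0.2), np.float64(-0.085)]
[np.float64(9.9), np.float64(12.9), np.float64(0.2), np.float64(-0.085)]
[np.float64(8.7), np.float64(13.7), np.float64(0.2), np.float64(-0.085)]
```

Request:
apply_moves(series=[[[60, 16, -4, 0, -0.085], [60, 16, -3, 0, -0.085], [60, 16, -2, 0, -0.085], [60, 16, 0, 0, -0.085], [60, 16, 1, 0, -0.085], [60, 16, 2.5, 0, -0.085], [60, 16, 4, 0, -0.085], [60, 15, 5, 0, -0.085]]])

```text
t: 1.2
tcp_pos: [0.5636, 0.1267, 0.2221]
ee_rot: [[-0.646, 0.763, -0.0], [0.763, 0.646, -0.0], [-0.0, -0.001, -1.0]]
wrist_force: [-0.1, 0.1, -0.4]
width: 0.0598
```

Request:
apply_moves(series=[[[60, 15, 6, 0, -0.085], [60, 14, 8, 0, -0.085], [60, 14, 9, 0, -0.085], [60, 13, 10, 0, -0.085], [60, 12, 11, 0, -0.085], [60, 11, 12, 0, -0.085], [60, 10, 13, 0, -0.085], [60, 9, 14, 0, -0.085]]])

```text
t: 2.0
tcp_pos: [0.5215, 0.2564, 0.2223]
ee_rot: [[-0.987, 0.159, 0.0], [0.159, 0.987, -0.0], [-0.0, -0.0, -1.0]]
wrist_force: [0.3, 1.0, 0.1]
width: 0.0599
```

```bash
sed -i 's/\[round(st@\[np.cos(a),np.sin(a),0\],1),round(st@\[np.sin(a),-np.cos(a),0\],1),round(-st\[2\],1),round(-dy\/N,3)\]/"%d: %.1f,%.1f,%.1f,%.3f"%(i+1,st@[np.cos(a),np.sin(a),0],st@[np.sin(a),-np.cos(a),0],-st[2],-dy\/N)/' plan.py
python3 - <<'E'
from h import *
s=sensors.state();print(s["t"],s["tcp_pos"],s["ee_rot"][:,0],s["width"])
a=shot("wrist","pics/w2.png")
E
```

```text
2.0 [0.52147813 0.25641453 0.22233834] [-9.87294650e-01  1.58899756e-01 -3.77297485e-04] 0.05994660911116208
```

View pics/w2.png

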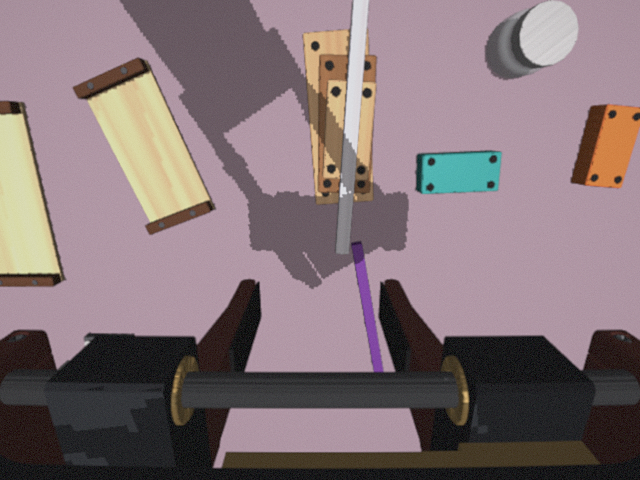

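Run:
```python
from h import *
a=shot("wrist")
crop(a["img"],290,100,410,260,4.5,"pics/w2c.png")
i=cv2.cvtColor(a["img"],cv2.COLOR_BGR2HSV)
m=((i[...,1]<25)&(i[...,2]>100)).astype(np.uint8)*255
m[:, :300]=0;m[:,400:]=0;m[260:]=0
n,l,st,ce=cv2.connectedComponentsWithStats(m);k=1+st[1:,4].argmax();print(st[k],ce[k])
for y in range(0,260,20):
    x=np.where(l[y]==k)[0]
    if len(x): print(y,x.min(),x.max())
```

```text
[ 332    0   36  256 3823] [349.3873921  122.16348417]
0 351 366
20 349 366
40 348 363
60 347 362
80 345 360
100 344 358
120 342 356
140 341 355
160 340 353
180 338 351
200 337 349
220 335 348
240 334 346
```

View pics/w2c.png

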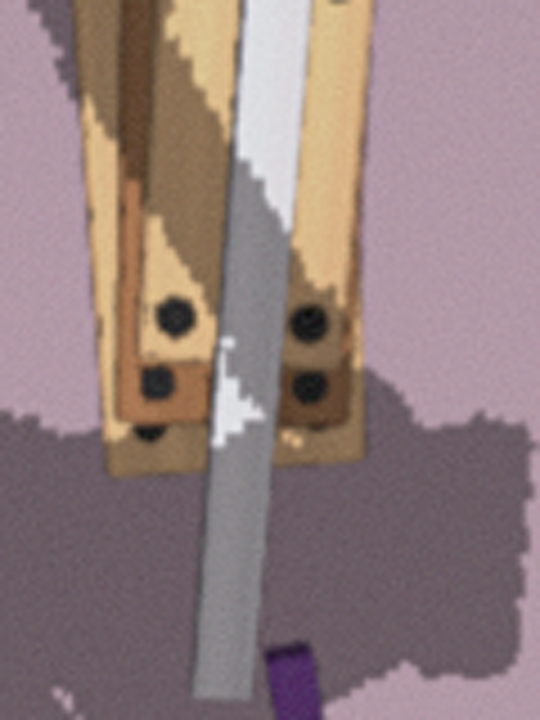

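```bash
python3 - <<'E'
from h import *
a=shot("wrist")
p=plane(a,[[339.3,254.5],[340.5,240],[349.5,120.5],[357.8,20]],.087);print(p.round(4))
d=p[3]-p[0];d/=np.linalg.norm(d);print(np.degrees(np.arctan2(d[1],d[0])), "grip",p[0]+.035*d, "ctr",p[0]+.1*d)
# holes/corners of the parts roughly
def f(u,v):return [290+u/4.5,100+v/4.5]
E
python3 plan.py .53 .25 .22 168 1
```

```text
[[0.5481 0.2722 0.087 ]
 [0.5349 0.2751 0.087 ]
 [0.4373 0.2965 0.087 ]
 [0.3676 0.3123 0.087 ]]
167.45685296776352 grip [0.5139048  0.27977362 0.087     ] ctr [0.45045617 0.29388998 0.087     ]
t 2.15 at [521.5 256.3 222.3] yaw 170.64 d [ 8.5 -6.3 -2.3] dyaw -0.046 N 1
1: -9.4,-4.8,2.3,0.046
```

```bash
python3 plan.py .514 .280 .062 167.5 8
```

```text
t 2.15 at [521.5 256.3 222.3] yaw 170.64 d [  -7.5   23.7 -160.3] dyaw -0.055 N 8
1: 1.4,2.8,20.0,0.007
2: 1.4,2.8,20.0,0.007
3: 1.4,2.8,20.0,0.007
4: 1.5,2.7,20.0,0.007
5: 1.5,2.7,20.0,0.007
6: 1.5,2.7,20.0,0.007
7: 1.5,2.7,20.0,0.007
8: 1.5,2.7,20.0,0.007
```

Request:
apply_moves(series=[[[40, 3, 6, 22, 0.015], [40, 3, 6, 22, 0.015], [40, 3, 6, 22, 0.015], [40, 3, 4.5, 22, 0.01], [40, 0, 0, 20, 0], [40, 0, 0, 20, 0], [40, 0, 0, 20, 0], [40, 0, 0, 10, 0]]])

```text
t: 2.95
tcp_pos: [0.5192, 0.2739, 0.062]
ee_rot: [[-0.969, 0.246, 0.008], [0.246, 0.969, -0.002], [-0.008, 0.0, -1.0]]
wrist_force: [-0.3, -0.3, -0.1]
width: 0.04
```

```bash
python3 plan.py .514 .280 .062 167.5 1
```

```text
t 2.95 at [519.2 273.9  62. ] yaw 165.78 d [-5.2  6.1 -0. ] dyaw 0.030 N 1
1: 6.5,4.7,0.0,-0.030
```

Request:
apply_moves(series=[[[40, 3, 4, 0, -0.02], [40, 3, 1, 0, -0.01], [0, 0, 0, 0, 0], [0, 0, 0, 0, 0], [0, 0, 0, 0, 0], [0, 0, 0, 0, 0], [0, 0, 0, 0, 0], [0, 0, 0, 0, 0]]])

```text
t: 3.75
tcp_pos: [0.5162, 0.2799, 0.0656]
ee_rot: [[-0.976, 0.218, 0.012], [0.218, 0.976, -0.0], [-0.012, 0.002, -1.0]]
wrist_force: [0.4, 0.8, -0.9]
width: 0.0116
```

Request:
apply_moves(series=[[[0, 0, 0, -10, 0], [0, 0, 0, -15, 0], [0, 0, 0, -20, 0], [0, 0, 0, -20, 0], [0, 0, 0, -20, 0], [0, 0, 0, -15, 0], [0, 0, 0, -5, 0], [0, 0, 0, 0, 0]]])

```text
t: 4.55
tcp_pos: [0.5151, 0.2799, 0.1816]
ee_rot: [[-0.976, 0.218, 0.016], [0.218, 0.976, 0.001], [-0.015, 0.005, -1.0]]
wrist_force: [0.1, -0.1, -0.3]
width: 0.0118
```

```bash
python3 - <<'E'
from h import *
a=shot("wrist","pics/w3.png")
b=shot("side");crop(b["img"],220,180,400,360,3,"pics/d3.png")
E
python3 plan.py .60 -.19 .20 81.5 24
```

```text
t 4.65 at [514.6 279.8 180.1] yaw 167.38 d [  85.4 -469.8   19.9] dyaw -1.499 N 24
1: -7.7,-18.3,-0.8,0.062
2: -8.9,-17.8,-0.8,0.062
3: -10.0,-17.2,-0.8,0.062
4: -11.0,-16.6,-0.8,0.062
5: -12.0,-15.8,-0.8,0.062
6: -13.0,-15.1,-0.8,0.062
7: -13.9,-14.2,-0.8,0.062
8: -14.8,-13.3,-0.8,0.062
9: -15.6,-12.4,-0.8,0.062
10: -16.3,-11.4,-0.8,0.062
11: -17.0,-10.3,-0.8,0.062
12: -17.6,-9.3,-0.8,0.062
13: -18.2,-8.1,-0.8,0.062
14: -18.6,-7.0,-0.8,0.062
15: -19.0,-5.8,-0.8,0.062
16: -19.4,-4.6,-0.8,0.062
17: -19.6,-3.4,-0.8,0.062
18: -19.8,-2.2,-0.8,0.062
19: -19.9,-0.9,-0.8,0.062
20: -19.9,0.3,-0.8,0.062
21: -19.8,1.6,-0.8,0.062
22: -19.7,2.8,-0.8,0.062
23: -19.5,4.0,-0.8,0.062
24: -19.2,5.2,-0.8,0.062
```

View pics/w3.png

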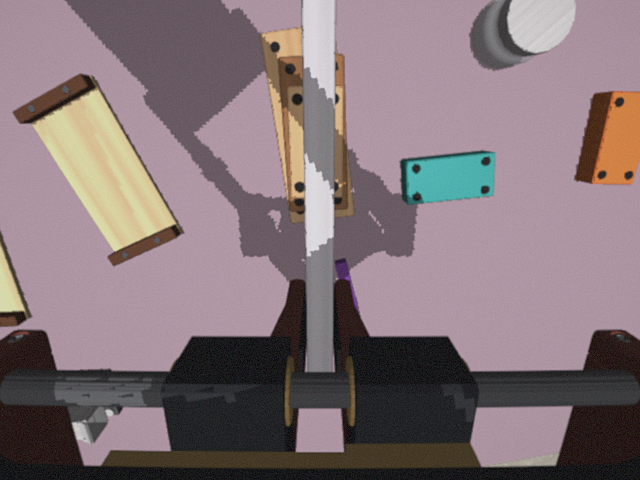

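View pics/d3.png

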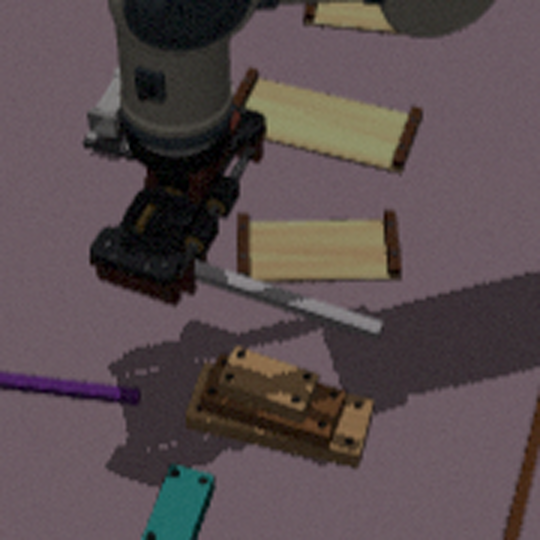

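```bash
python3 plan.py .62 -.19 .19 81.5 16
```

```text
t 4.65 at [514.6 279.8 180.1] yaw 167.38 d [ 105.4 -469.8    9.9] dyaw -1.499 N 16
1: -12.8,-27.2,-0.6,0.094
2: -15.3,-25.9,-0.6,0.094
3: -17.7,-24.3,-0.6,0.094
4: -19.9,-22.6,-0.6,0.094
5: -21.9,-20.6,-0.6,0.094
6: -23.7,-18.5,-0.6,0.094
7: -25.4,-16.2,-0.6,0.094
8: -26.8,-13.7,-0.6,0.094
9: -27.9,-11.2,-0.6,0.094
10: -28.9,-8.5,-0.6,0.094
11: -29.5,-5.8,-0.6,0.094
12: -29.9,-3.0,-0.6,0.094
13: -30.1,-0.2,-0.6,0.094
14: -30.0,2.6,-0.6,0.094
15: -29.6,5.4,-0.6,0.094
16: -29.0,8.2,-0.6,0.094
```

Request:
apply_moves(series=[[[0, -13, -27, -1, 0.094], [0, -15, -26, -1, 0.094], [0, -18, -24, -1, 0.094], [0, -20, -22.5, -1, 0.094], [0, -22, -20.5, -1, 0.094], [0, -24, -18.5, -1, 0.094], [0, -25, -16, -1, 0.094], [0, -27, -14, -1, 0.094]]])

```text
t: 5.45
tcp_pos: [0.5618, 0.0394, 0.1754]
ee_rot: [[-0.546, 0.838, -0.006], [0.838, 0.546, -0.002], [0.001, -0.007, -1.0]]
wrist_force: [0.2, -0.4, -0.8]
width: 0.0119
```

Request:
apply_moves(series=[[[0, -28, -11, -1, 0.094], [0, -29, -8.5, -1, 0.094], [0, -29.5, -6, -1, 0.094], [0, -30, -3, -1, 0.094], [0, -30, 0, -1, 0.094], [0, -30, 2.5, -1, 0.094], [0, -30, 5, -1, 0.094], [0, -29, 8, -1, 0.094]]])

```text
t: 6.25
tcp_pos: [0.6008, -0.2073, 0.169]
ee_rot: [[0.206, 0.978, -0.027], [0.979, -0.206, 0.002], [-0.003, -0.027, -1.0]]
wrist_force: [0.2, 0.3, -1.6]
width: 0.0116
```

```bash
python3 - <<'E'
from h import *
a=shot("wrist","pics/w4.png")
E
python3 plan.py .62 -.19 .19 81.5 1
```

```text
t 6.30 at [ 600.5 -212.   168.1] yaw 77.62 d [19.5 22.  21.9] dyaw 0.068 N 1
1: 25.7,14.3,-21.9,-0.068
```

View pics/w4.png

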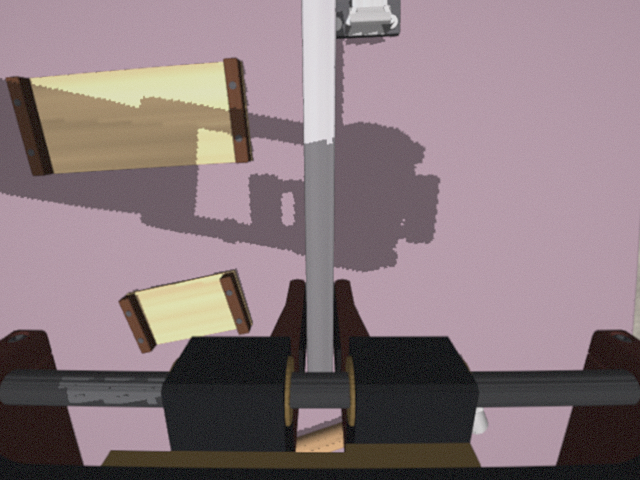

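Request:
apply_moves(series=[[[0, 12, 0, -5, -0.03], [0, 13, 0, -5, -0.03], [0, 13, 0, -6, -0.01], [0, 13, 0, -6, 0], [0, 12, 0, -5, 0], [0, 8, 0, -5, 0], [0, 0, 0, 0, 0], [0, 0, 0, 0, 0]]])

```text
t: 7.1
tcp_pos: [0.6133, -0.1319, 0.1997]
ee_rot: [[0.134, 0.99, -0.032], [0.991, -0.134, 0.003], [-0.002, -0.032, -0.999]]
wrist_force: [0.1, -0.0, -0.7]
width: 0.0119
```

```bash
python3 - <<'E'
from h import *
a=shot("wrist","pics/w5.png"); crop(a["img"],300,0,460,200,4,"pics/w5c.png")
E
python3 plan.py .62 -.19 .19 81.5 1
```

```text
t 7.15 at [ 613.3 -132.   199.8] yaw 82.30 d [  6.7 -58.   -9.8] dyaw -0.014 N 1
1: -56.6,14.4,9.8,0.014
```

View pics/w5.png

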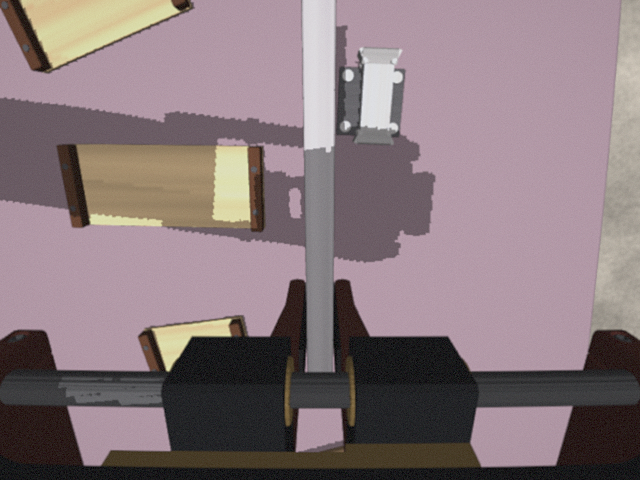

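View pics/w5c.png

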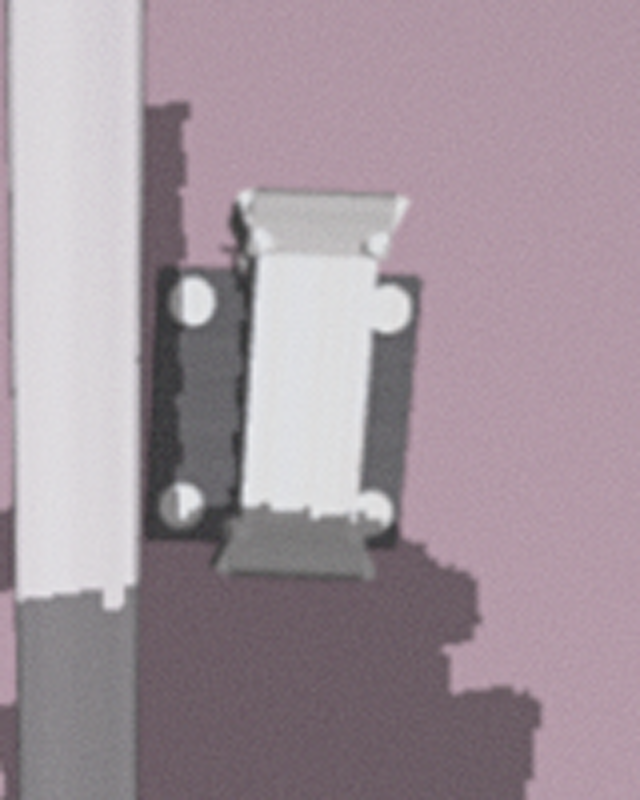

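Run:
```python
from h import *
a=shot("wrist");s=sensors.state()
g=lambda u,v:[300+u/4,v/4]
p=plane(a,[g(218,572),g(370,578),g(247,190),g(408,198)],.0685);print(p.round(4))
m1=(p[0]+p[1])/2;m2=(p[2]+p[3])/2;d=m2-m1;c=(m1+m2)/2;print("tube",c,np.linalg.norm(d),np.degrees(np.arctan2(d[1],d[0])))
# straight section edges
q=plane(a,[g(257,260),g(243,505),g(375,255),g(358,510)],.061);print(q.round(4)); 
for i in(0,2): e=q[i]-q[i+1];print(np.degrees(np.arctan2(e[1],e[0])))
f=plane(a,[g(195,300),g(181,505),g(387,308),g(372,510)],.006);print("foot holes",f.round(4),f.mean(0)) 
b=plane(a,[g(77,5),g(77.5,580)],s["tcp_pos"][2]+.0214);print("bar",b.round(4));e=b[0]-b[1];print(np.degrees(np.arctan2(e[1],e[0])))
R=s["ee_rot"];print("bar rel tool",(b-s["tcp_pos"])@R[:,:2])
bd=shot("side","pics/d5.png");cc=shot("scene","pics/s5.png")
```

```text
[[ 6.466e-01 -6.300e-02  6.850e-02]
 [ 6.764e-01 -6.810e-02  6.850e-02]
 [ 6.593e-01  4.800e-03  6.850e-02]
 [ 6.887e-01 -6.000e-04  6.850e-02]]
tube [ 0.66773621 -0.03171427  0.0685    ] 0.06880211675082176 79.51769062862726
[[ 0.6607 -0.0063  0.061 ]
 [ 0.6534 -0.051   0.061 ]
 [ 0.6832 -0.0084  0.061 ]
 [ 0.6762 -0.055   0.061 ]]
80.71349785088525
81.4303028872268
foot holes [[ 0.6515 -0.0048  0.006 ]
 [ 0.6431 -0.0493  0.006 ]
 [ 0.6949 -0.0124  0.006 ]
 [ 0.688  -0.0564  0.006 ]] [ 0.66936259 -0.03071714  0.006     ]
bar [[ 0.6309 -0.007   0.2209]
 [ 0.6244 -0.055   0.2209]]
82.32354927556153
bar rel tool [[ 1.26708568e-01 -5.17758556e-05]
 [ 7.82601653e-02  1.02453161e-06]]
```

View pics/d5.png

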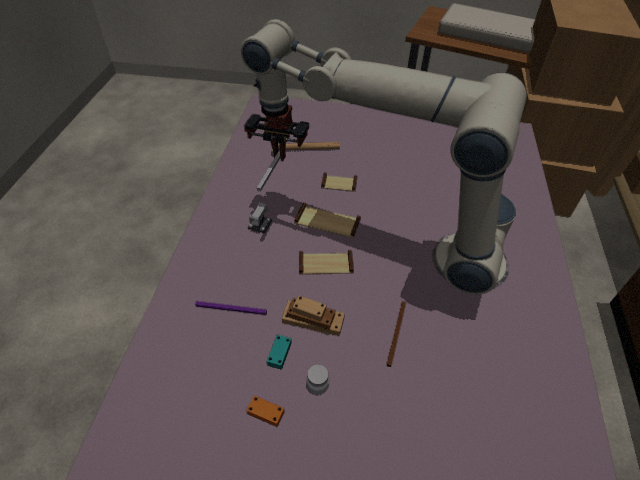

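```bash
python3 plan.py .632 -.243 .06 80.5 8
```

```text
t 7.30 at [ 612.9 -132.9  199. ] yaw 82.22 d [  19.1 -110.1 -139. ] dyaw -0.030 N 8
1: -13.3,4.2,17.4,0.004
2: -13.3,4.3,17.4,0.004
3: -13.3,4.3,17.4,0.004
4: -13.3,4.4,17.4,0.004
5: -13.2,4.4,17.4,0.004
6: -13.2,4.5,17.4,0.004
7: -13.2,4.5,17.4,0.004
8: -13.2,4.6,17.4,0.004
```

Request:
apply_moves(series=[[[0, -24, 7, 0, 0.005], [0, -24, 7, 0, 0.005], [0, -24, 7, 5, 0.005], [0, -24, 7, 20, 0.005], [0, -11, 4, 30, 0.005], [0, 0, 3, 30, 0.005], [0, 0, 0, 30, 0], [0, 0, 0, 20, 0]]])

```text
t: 8.1
tcp_pos: [0.6278, -0.2544, 0.0606]
ee_rot: [[0.174, 0.984, -0.028], [0.985, -0.174, 0.0], [-0.005, -0.028, -1.0]]
wrist_force: [-0.1, -0.2, 0.1]
width: 0.012
```

```bash
python3 plan.py .632 -.243 .036 80.5 1
```

```text
t 8.10 at [ 627.8 -254.4   60.6] yaw 80.00 d [  4.2  11.4 -24.6] dyaw 0.009 N 1
1: 12.0,2.2,24.6,-0.009
```

Request:
apply_moves(series=[[[0, 6, 1, 10, -0.008], [0, 6, 1, 10, 0], [0, 0, 0, 4, 0], [0, 0, 0, 0, 0], [0, 0, 0, 0, 0], [0, 0, 0, 0, 0], [0, 0, 0, 0, 0], [0, 0, 0, 0, 0]]])

```text
t: 8.9
tcp_pos: [0.6311, -0.2431, 0.0355]
ee_rot: [[0.167, 0.986, -0.029], [0.986, -0.167, 0.0], [-0.005, -0.028, -1.0]]
wrist_force: [-0.2, 0.3, 0.0]
width: 0.0121
```

```bash
python3 plan.py .632 -.243 .035 80.5 1
python3 - <<'E'
from h import *
a=shot("wrist","pics/w6.png");crop(a["img"],220,0,420,160,4,"pics/w6c.png")
b=shot("side");crop(b["img"],220,140,340,250,6,"pics/d6.png")
c=shot("scene");crop(c["img"],180,120,300,270,4,"pics/s6.png")
E
```

```text
t 8.90 at [ 631.1 -243.1   35.5] yaw 80.41 d [ 0.9  0.1 -0.5] dyaw 0.002 N 1
1: 0.2,0.9,0.5,-0.002
```

View pics/w6c.png

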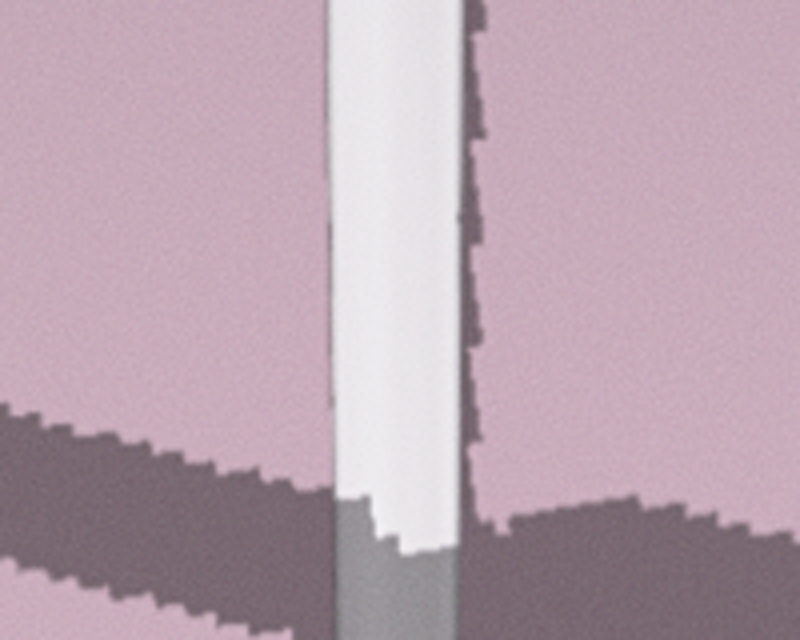

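View pics/d6.png

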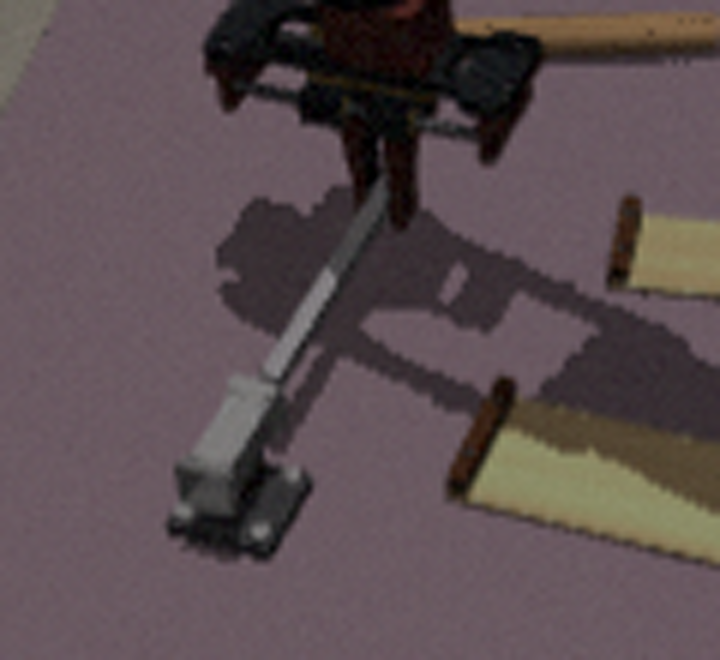

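View pics/s6.png

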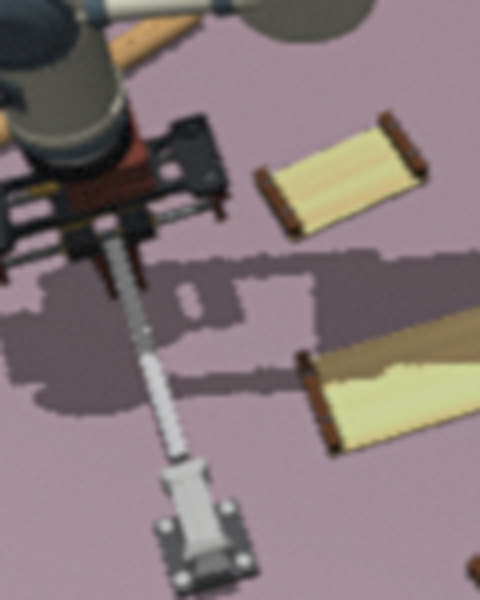

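Run:
```python
from h import *
b=shot("side");c=shot("scene")
P=[[180+u/4,120+v/4] for u,v in [(177,457),(145,340),(117,240)]]
print(plane(c,P,.056).round(4))
Q=[[220+u/6,140+v/6] for u,v in [(272,376),(325,280)]]
print(plane(b,Q,.056).round(4))
print(two(c,P[:1],b,Q[:1]).round(4))
# predicted tube mouth & axis in both, plus predicted bar top centreline
u=np.array([.165,.986,0]);t=np.array([.668,-.031,0])
for cc,n in((c,"scene"),(b,"side")):
    print(n,proj(cc,[t-u*.035+[0,0,.0685],t+u*.035+[0,0,.0685],t-u*.05+[0,0,.056]]).round(1))
```

```text
[[ 0.661  -0.0762  0.056 ]
 [ 0.6416 -0.1743  0.056 ]
 [ 0.6243 -0.2636  0.056 ]]
[[ 0.6569 -0.0821  0.056 ]
 [ 0.6467 -0.1617  0.056 ]]
[[ 0.6588 -0.0799  0.0546  0.0063]]
scene [[224.8 235.1]
 [231.6 256.8]
 [224.  232.9]]
side [[262.1 203.2]
 [252.9 218.1]
 [264.4 202.9]]
```

Request:
apply_moves(series=[[[0, 6, 0.8, 0.5, 0], [0, 8, 0, 0, 0], [0, 8, 0, 0, 0], [0, 8, 0, 0, 0], [0, 6, 0, 0, 0], [0, 0, 0, 0, 0], [0, 0, 0, 0, 0], [0, 0, 0, 0, 0]]])

```text
t: 9.95
tcp_pos: [0.6381, -0.203, 0.0335]
ee_rot: [[0.165, 0.986, -0.031], [0.986, -0.165, 0.001], [-0.004, -0.03, -1.0]]
wrist_force: [-0.1, -0.4, -0.5]
width: 0.012
```

```bash
python3 plan.py .656 -.097 .035 80.5 8
python3 - <<'E'
from h import *
b=shot("side");crop(b["img"],220,140,340,250,6,"pics/d7.png")
c=shot("scene");crop(c["img"],180,120,300,270,4,"pics/s7.png")
E
```

```text
t 9.95 at [ 638.1 -203.    33.5] yaw 80.50 d [ 17.9 106.    1.5] dyaw 0.000 N 8
1: 13.4,0.0,-0.2,-0.000
2: 13.4,0.0,-0.2,-0.000
3: 13.4,0.0,-0.2,-0.000
4: 13.4,0.0,-0.2,-0.000
5: 13.4,0.0,-0.2,-0.000
6: 13.4,0.0,-0.2,-0.000
7: 13.4,0.0,-0.2,-0.000
8: 13.4,0.0,-0.2,-0.000
```

View pics/d7.png

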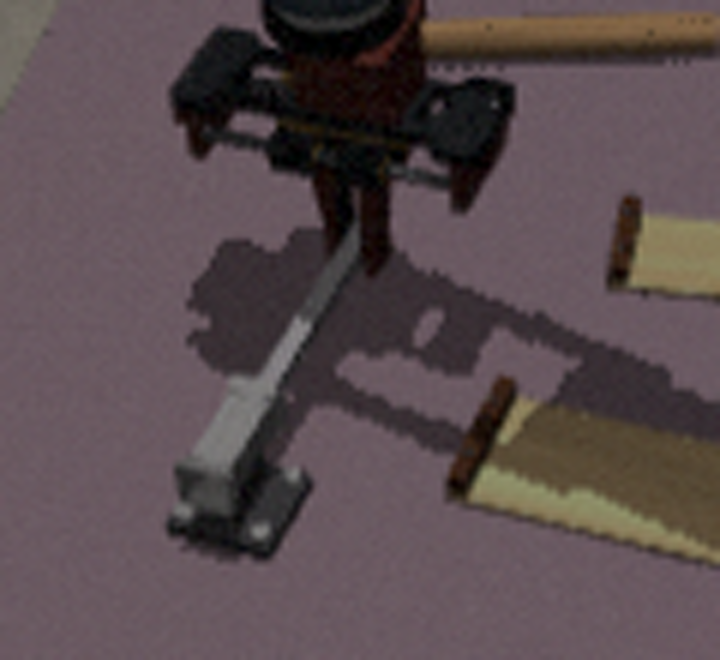

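View pics/s7.png

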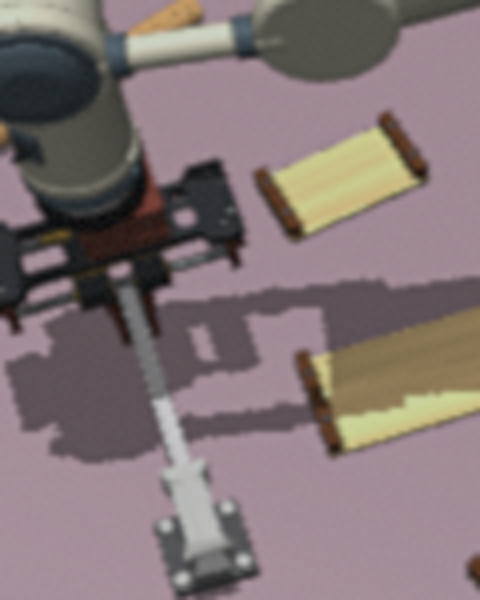

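Request:
apply_moves(series=[[[0, 10, 0, -1.2, 0], [0, 13, 0, -0.3, 0], [0, 13, 0, 0, 0], [0, 13, 0, 0, 0], [0, 10, 0, 0, 0], [0, 0, 0, 0, 0], [0, 0, 0, 0, 0], [0, 0, 0, 0, 0]]])

```text
t: 10.85
tcp_pos: [0.6488, -0.1388, 0.035]
ee_rot: [[0.164, 0.986, -0.03], [0.986, -0.164, 0.002], [-0.003, -0.03, -1.0]]
wrist_force: [-0.9, 0.5, -0.6]
width: 0.0119
```

```bash
python3 plan.py .656 -.097 .035 80.5 4
```

```text
t 10.85 at [ 648.8 -138.8   35. ] yaw 80.55 d [ 7.2 41.8  0. ] dyaw -0.001 N 4
1: 10.6,0.0,-0.0,0.000
2: 10.6,0.0,-0.0,0.000
3: 10.6,0.0,-0.0,0.000
4: 10.6,0.0,-0.0,0.000
```

Request:
apply_moves(series=[[[0, 10, 0, 0, 0], [0, 12, 0, 0, 0], [0, 12, 0, 0, 0], [0, 7, 0, 0, 0], [0, 2, 0, 0, 0], [0, 0, 0, 0, 0], [0, 0, 0, 0, 0], [0, 0, 0, 0, 0]]])

```text
t: 11.65
tcp_pos: [0.6564, -0.0933, 0.0347]
ee_rot: [[0.165, 0.986, -0.031], [0.986, -0.165, 0.002], [-0.004, -0.03, -1.0]]
wrist_force: [0.0, -0.1, 0.7]
width: 0.0118
```

```bash
python3 plan.py .656 -.097 .035 80.5 1
python3 - <<'E'
from h import *
a=shot("wrist","pics/w8.png")
b=shot("side");crop(b["img"],220,140,340,250,6,"pics/d8.png")
E
```

```text
t 11.65 at [656.4 -93.3  34.7] yaw 80.49 d [-0.4 -3.7  0.3] dyaw 0.000 N 1
1: -3.7,0.2,-0.3,-0.000
```

View pics/w8.png

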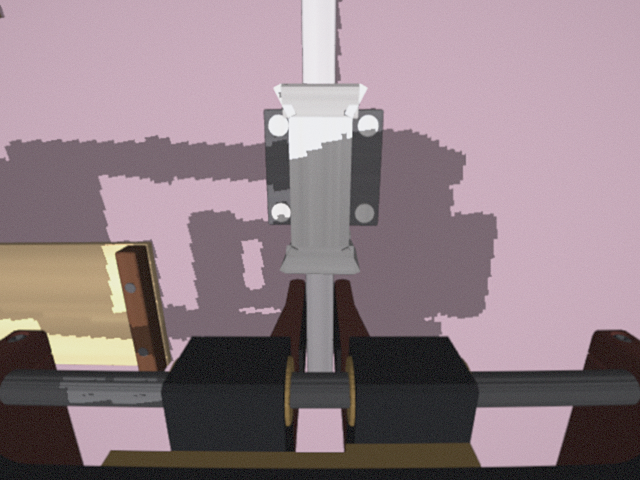

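View pics/d8.png

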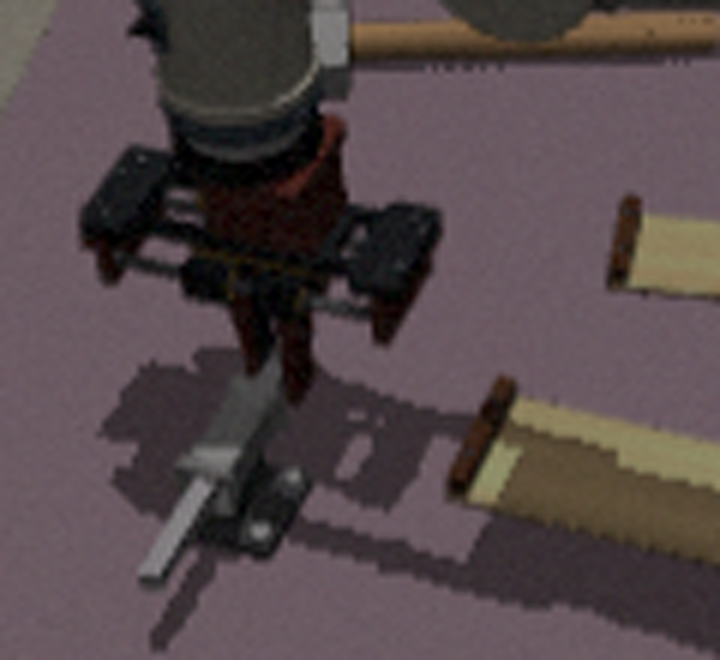

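Run:
```python
from h import *
b=shot("side")
p=plane(b,[[220+151/6,140+576/6]],.056)[0];print(p, (p-[.668,-.031,0])@[.165,.986,0])
a=shot("wrist")
q=plane(a,[[320,88],[320,273],[279,125],[368,125],[281,211],[365,211]],.0685);q[2:]=plane(a,[[279,125],[368,125],[281,211],[365,211]],.006)
print(q.round(4),q[2:].mean(0))
print((q-sensors.state()["tcp_pos"])@sensors.state()["ee_rot"][:,:2])
```

```text
[0.6815314  0.06861699 0.056     ] 0.10045503307118415
[[ 0.6736  0.002   0.0685]
 [ 0.6626 -0.0637  0.0685]
 [ 0.6492 -0.0054  0.006 ]
 [ 0.6941 -0.013   0.006 ]
 [ 0.6413 -0.0499  0.006 ]
 [ 0.6868 -0.0572  0.006 ]] [ 0.66786716 -0.03137331  0.006     ]
[[ 0.09680466  0.00016044]
 [ 0.03016019  0.0001657 ]
 [ 0.08568791 -0.02077775]
 [ 0.08566468  0.02470201]
 [ 0.04052495 -0.02119439]
 [ 0.04082597  0.0248314 ]]
```

Request:
apply_moves(series=[[[40, 0, 0, 0, 0], [40, 0, 0, 0, 0], [40, 0, 0, 0, 0], [40, 0, 0, 0, 0], [40, 0, 0, -15, 0], [40, 0, 0, -30, 0], [40, 0, 0, -40, 0], [40, 0, 0, -40, 0]]])

```text
t: 12.65
tcp_pos: [0.657, -0.0935, 0.1582]
ee_rot: [[0.166, 0.985, -0.043], [0.986, -0.166, 0.004], [-0.003, -0.043, -0.999]]
wrist_force: [0.7, -1.1, -1.0]
width: 0.0395
```

```bash
python3 - <<'E'
from h import *
a=shot("wrist","pics/w9.png");b=shot("side");crop(b["img"],220,140,340,250,6,"pics/d9.png")
E
python3 plan.py .53 .26 .2 168 16
```

```text
t 12.75 at [660.1 -94.1 165.9] yaw 80.44 d [-130.1  354.1   34.1] dyaw 1.528 N 16
1: 20.5,-11.7,-2.1,-0.096
2: 21.5,-9.7,-2.1,-0.096
3: 22.3,-7.6,-2.1,-0.096
4: 22.9,-5.4,-2.1,-0.096
5: 23.4,-3.2,-2.1,-0.096
6: 23.6,-1.0,-2.1,-0.096
7: 23.5,1.3,-2.1,-0.096
8: 23.3,3.5,-2.1,-0.096
9: 22.9,5.7,-2.1,-0.096
10: 22.2,7.9,-2.1,-0.096
11: 21.4,10.0,-2.1,-0.096
12: 20.3,12.0,-2.1,-0.096
13: 19.1,13.8,-2.1,-0.096
14: 17.7,15.6,-2.1,-0.096
15: 16.1,17.2,-2.1,-0.096
16: 14.4,18.7,-2.1,-0.096
```

View pics/w9.png

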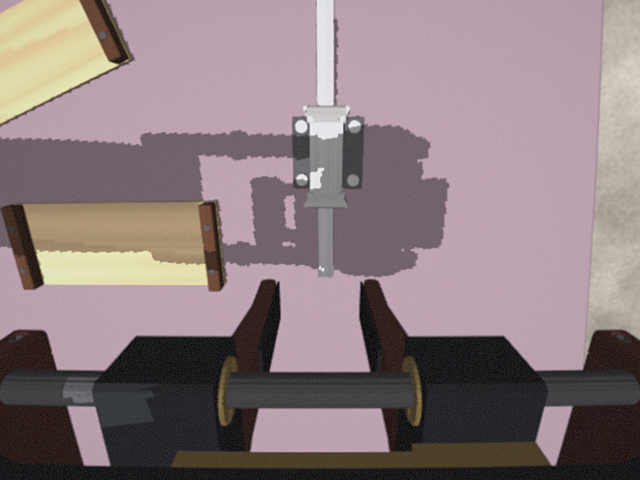

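View pics/d9.png

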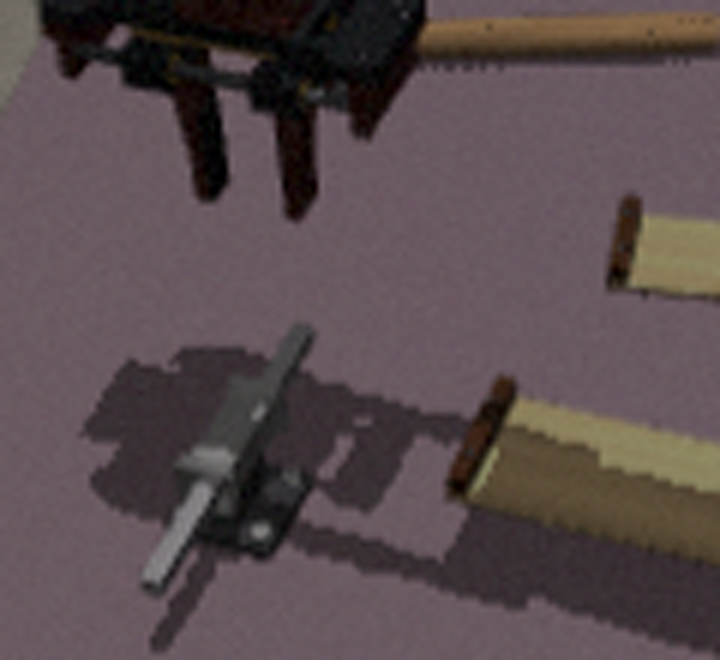

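Request:
apply_moves(series=[[[60, 21, -12, -2, -0.096], [60, 22, -10, -2, -0.096], [60, 22, -8, -2, -0.096], [60, 23, -5, -2, -0.096], [60, 24, -3, -2, -0.096], [60, 24, -1, -2, -0.096], [60, 24, 1, -2, -0.096], [60, 24, 3, -2, -0.096]]])

```text
t: 13.55
tcp_pos: [0.5907, 0.0877, 0.192]
ee_rot: [[-0.585, 0.811, -0.02], [0.811, 0.585, 0.0], [0.012, -0.016, -1.0]]
wrist_force: [-0.5, 0.2, -0.1]
width: 0.06
```

```bash
python3 - <<'E'
from h import *
a=shot("wrist","pics/w10.png")
E
python3 plan.py .52 .28 .2 168 8
```

```text
t 13.60 at [589.7  91.2 193. ] yaw 126.29 d [-69.7 188.8   7. ] dyaw 0.728 N 8
1: 24.2,6.9,-0.9,-0.091
2: 23.4,9.1,-0.9,-0.091
3: 22.5,11.2,-0.9,-0.091
4: 21.4,13.2,-0.9,-0.091
5: 20.1,15.1,-0.9,-0.091
6: 18.7,16.9,-0.9,-0.091
7: 17.1,18.5,-0.9,-0.091
8: 15.3,20.0,-0.9,-0.091
```

View pics/w10.png

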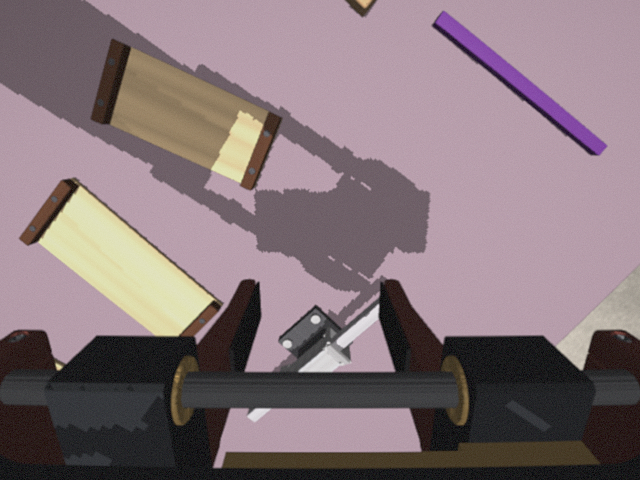

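Request:
apply_moves(series=[[[60, 24, 7, -1, -0.09], [60, 23, 9, -1, -0.09], [60, 22, 11, -1, -0.09], [60, 21, 13, -1, -0.09], [60, 20, 15, -1, -0.09], [60, 19, 17, -1, -0.09], [60, 17, 18, -1, -0.09], [60, 15, 20, -1, -0.09]]])

```text
t: 14.4
tcp_pos: [0.518, 0.2819, 0.208]
ee_rot: [[-0.98, 0.196, -0.014], [0.196, 0.981, 0.003], [0.014, 0.0, -1.0]]
wrist_force: [-0.2, -0.1, -0.1]
width: 0.0602
```

```bash
python3 - <<'E'
from h import *
a=shot("wrist","pics/w11.png");crop(a["img"],230,0,410,200,4,"pics/w11c.png")
E
python3 plan.py .52 .28 .2 168 1
```

```text
t 14.45 at [516.6 285.4 208.3] yaw 169.13 d [ 3.4 -5.4 -8.3] dyaw -0.020 N 1
1: -4.4,-4.6,8.3,0.020
```

View pics/w11.png

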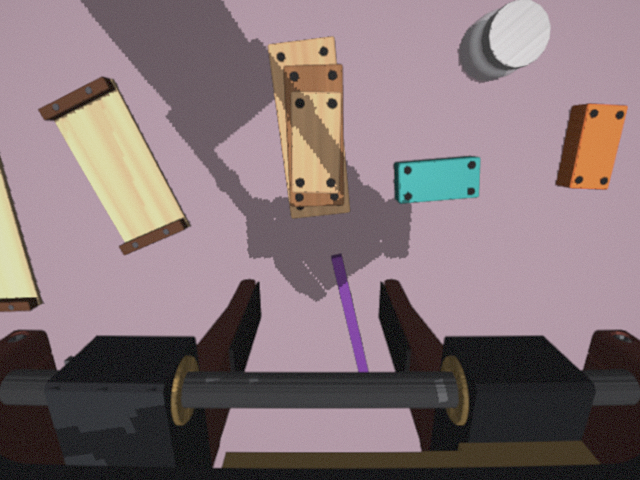

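View pics/w11c.png

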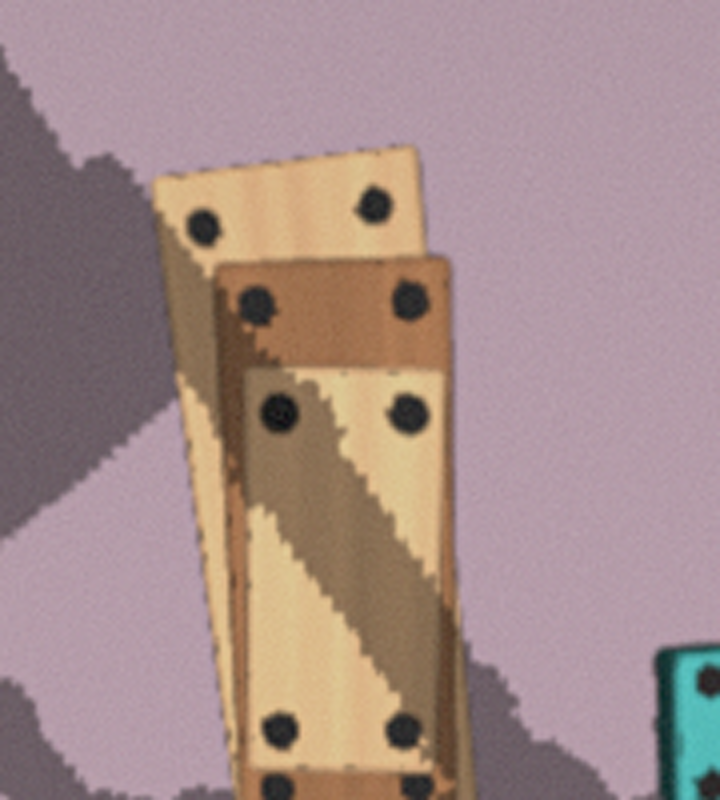

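```bash
cat > pose.py <<'E'
from h import *
def rect(c,uv,z,off=(0,0),f=1):
    """4 pts: top-left, top-right, bottom-left, bottom-right -> centre, yaw of (bottom->top)"""
    p=plane(c,[[off[0]+u/f,off[1]+v/f] for u,v in uv],z)
    d=(p[0]+p[1]-p[2]-p[3])/2; w=(p[1]-p[0]+p[3]-p[2])/2
    y=np.degrees(np.arctan2(d[1],d[0])); y2=np.degrees(np.arctan2(w[1],w[0]))+90
    print("ctr",p.mean(0).round(4),"len %.4f wid %.4f yaw %.2f yawW %.2f"%(np.linalg.norm(d),np.linalg.norm(w),y,y2)); return p
E
python3 - <<'E'
from pose import *
a=shot("wrist")
rect(a,[(279,413),(409,413),(279,730),(404,730)],.075,(230,0),4)
rect(a,[(256,305),(410,300),(277,787),(416,787)],.05,(230,0),4)
# middle cradle, cleat tops z .02 outer corners : in full px (see w11)
crop(a["img"],30,60,200,260,4,"pics/w11m.png")
E
```

```text
ctr [0.4448 0.2978 0.075 ] len 0.0621 wid 0.0257 yaw 168.47 yawW 169.09
ctr [0.4409 0.2978 0.05  ] len 0.1021 wid 0.0319 yaw 170.57 yawW 169.96
```

View pics/w11m.png

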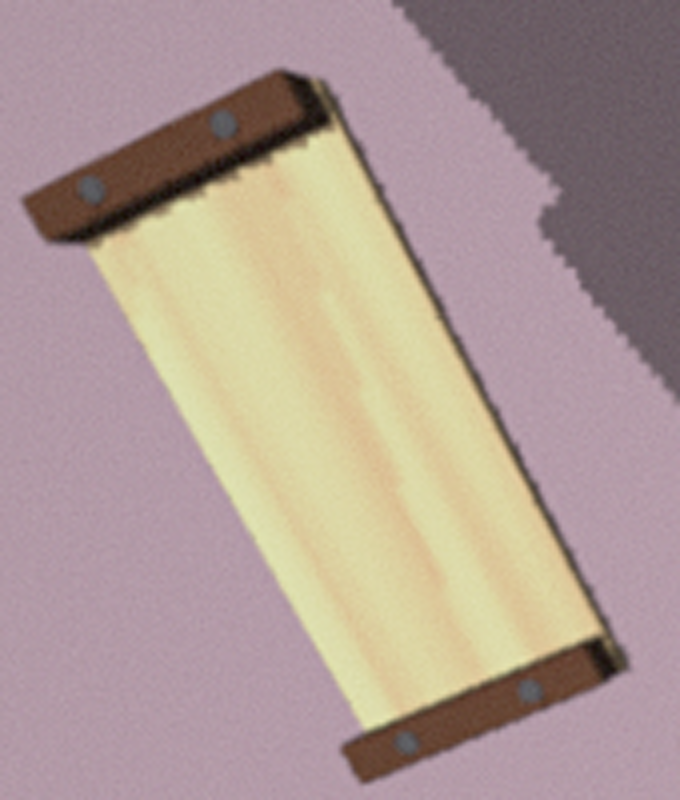

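```bash
python3 - <<'E'
from pose import *
a=shot("wrist")
rect(a,[(91,189),(223,124),(406,741),(530,690)],.02,(30,60),4)
E
python3 plan.py .4448 .2978 .0535 168.7 8
```

```text
ctr [0.433  0.0908 0.02  ] len 0.1477 wid 0.0371 yaw -169.04 yawW 190.58
t 14.55 at [518.1 282.1 207.9] yaw 168.55 d [ -73.3   15.7 -154.4] dyaw 0.003 N 8
1: 9.4,0.1,19.3,-0.000
2: 9.4,0.1,19.3,-0.000
3: 9.4,0.1,19.3,-0.000
4: 9.4,0.1,19.3,-0.000
5: 9.4,0.1,19.3,-0.000
6: 9.4,0.1,19.3,-0.000
7: 9.4,0.1,19.3,-0.000
8: 9.4,0.1,19.3,-0.000
```

Request:
apply_moves(series=[[[60, 15, 0, 10, 0], [60, 19, 0, 15, 0], [60, 19, 0, 25, 0], [60, 19, 0, 30, 0], [60, 3, 0, 30, 0], [60, 0, 0, 22, 0], [60, 0, 0, 14, 0], [60, 0, 0, 6, 0]]])

```text
t: 15.35
tcp_pos: [0.4464, 0.2897, 0.0551]
ee_rot: [[-0.975, 0.224, -0.005], [0.224, 0.975, 0.002], [0.006, 0.0, -1.0]]
wrist_force: [0.4, -0.2, -0.4]
width: 0.0602
```

```bash
python3 plan.py .4448 .2978 .0535 168.7 1
```

```text
t 15.35 at [446.4 289.7  55.1] yaw 167.05 d [-1.6  8.1 -1.6] dyaw 0.029 N 1
1: 3.4,7.5,1.6,-0.029
```

Request:
apply_moves(series=[[[60, 2, 5, 0, -0.02], [60, 1.4, 2.5, 1, -0.009], [60, 0, 0, 0, 0], [0, 0, 0, 0, 0], [0, 0, 0, 0, 0], [0, 0, 0, 0, 0], [0, 0, 0, 0, 0], [0, 0, 0, 0, 0]]])

```text
t: 16.15
tcp_pos: [0.4476, 0.2987, 0.0584]
ee_rot: [[-0.981, 0.196, 0.0], [0.196, 0.981, 0.004], [0.001, 0.004, -1.0]]
wrist_force: [0.1, 0.2, -0.2]
width: 0.0397
```

```bash
python3 plan.py .4448 .2978 .0535 168.7 1;python3 - <<'E'
from h import *
a=shot("wrist","pics/w12.png")
E
```

```text
t 16.15 at [447.6 298.7  58.4] yaw 168.69 d [-2.8 -0.9 -4.9] dyaw 0.000 N 1
1: 2.6,-1.4,4.9,-0.000
```

View pics/w12.png

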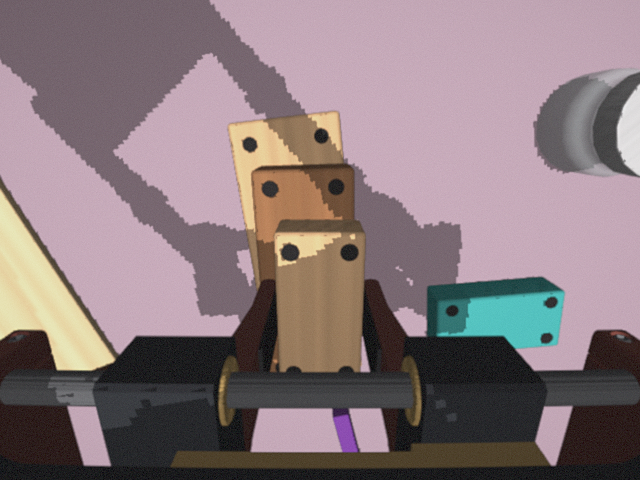

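Request:
apply_moves(series=[[[0, 0, 0, -6, 0], [0, 0, 0, -10, 0], [0, 0, 0, -15, 0], [0, 0, 0, -25, 0], [0, 0, 0, -30, 0], [0, 0, 0, -30, 0], [0, 0, 0, -15, 0], [0, 0, 0, 0, 0]]])

```text
t: 17.0
tcp_pos: [0.4475, 0.298, 0.2021]
ee_rot: [[-0.981, 0.196, 0.004], [0.196, 0.981, 0.006], [-0.003, 0.007, -1.0]]
wrist_force: [-0.1, 0.5, -0.9]
width: 0.0398
```

Run:
```python
from pose import *
c=shot("scene","pics/s13.png")
p=plane(c,[[180+u/4,120+v/4] for u,v in [(280,205),(404,147),(342,177)]],.02);print(p.round(4))
d=p[1]-p[0];print(np.degrees(np.arctan2(d[1],d[0])))
crop(c["img"],220,130,320,190,6,"pics/s13c.png")
```

```text
[[ 0.4986 -0.2616  0.02  ]
 [ 0.3913 -0.2659  0.02  ]
 [ 0.4459 -0.2628  0.02  ]]
-177.70528868857645
```

View pics/s13c.png

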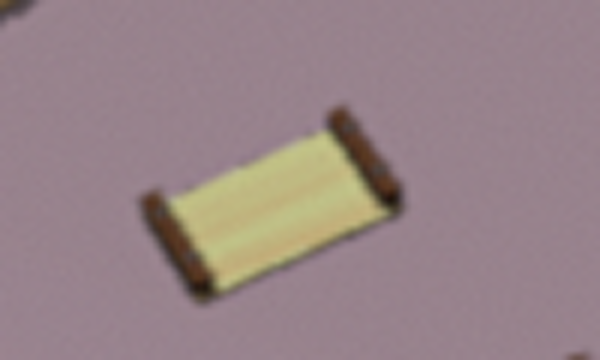

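View pics/s13.png

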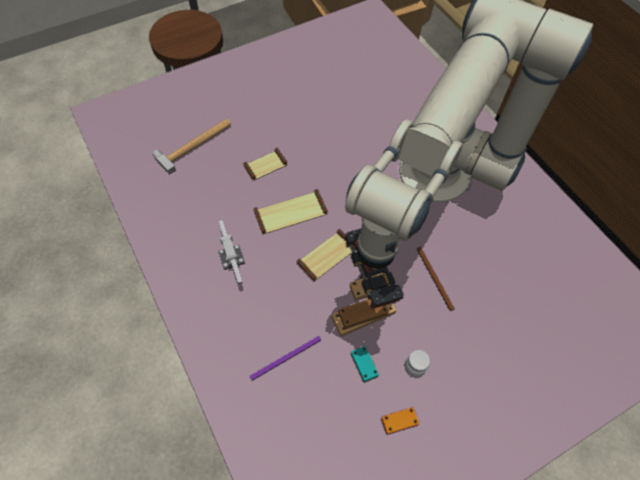

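```bash
python3 plan.py .565 -.258 .20 182 16
```

```text
t 17.05 at [447.4 297.9 201.1] yaw 168.68 d [ 117.6 -555.9   -1.1] dyaw 0.232 N 16
1: -14.0,-32.6,0.1,-0.015
2: -13.6,-32.8,0.1,-0.015
3: -13.1,-33.0,0.1,-0.015
4: -12.6,-33.2,0.1,-0.015
5: -12.1,-33.4,0.1,-0.015
6: -11.6,-33.6,0.1,-0.015
7: -11.1,-33.7,0.1,-0.015
8: -10.6,-33.9,0.1,-0.015
9: -10.2,-34.0,0.1,-0.015
10: -9.7,-34.2,0.1,-0.015
11: -9.2,-34.3,0.1,-0.015
12: -8.7,-34.4,0.1,-0.015
13: -8.2,-34.6,0.1,-0.015
14: -7.7,-34.7,0.1,-0.015
15: -7.1,-34.8,0.1,-0.015
16: -6.6,-34.9,0.1,-0.015
```

Request:
apply_moves(series=[[[0, -14, -32, 0, -0.015], [0, -14, -33, 0, -0.015], [0, -13, -33, 0, -0.015], [0, -13, -33, 0, -0.015], [0, -12, -33, 0, -0.015], [0, -12, -34, 0, -0.015], [0, -11, -34, 0, -0.015], [0, -11, -34, 0, -0.015]]])

```text
t: 17.85
tcp_pos: [0.5068, 0.0143, 0.1912]
ee_rot: [[-0.998, 0.063, -0.008], [0.063, 0.998, 0.005], [0.008, 0.005, -1.0]]
wrist_force: [0.9, 0.0, 0.1]
width: 0.0394
```

```bash
python3 plan.py .565 -.258 .20 182 8
```

```text
t 17.85 at [506.8  14.3 191.2] yaw 176.36 d [  58.2 -272.3    8.8] dyaw 0.098 N 8
1: -9.4,-33.5,-1.1,-0.012
2: -9.0,-33.6,-1.1,-0.012
3: -8.6,-33.7,-1.1,-0.012
4: -8.2,-33.8,-1.1,-0.012
5: -7.8,-33.9,-1.1,-0.012
6: -7.3,-34.0,-1.1,-0.012
7: -6.9,-34.1,-1.1,-0.012
8: -6.5,-34.2,-1.1,-0.012
```

Request:
apply_moves(series=[[[0, -10, -33, -1, -0.012], [0, -9, -34, -1, -0.012], [0, -9, -34, -1, -0.012], [0, -8, -34, -1, -0.012], [0, -8, -34, -1, -0.012], [0, -7, -34, -1, -0.012], [0, -7, -34, -1, -0.012], [0, -6, -34, -1, -0.012]]])

```text
t: 18.65
tcp_pos: [0.5625, -0.2691, 0.1859]
ee_rot: [[-0.999, -0.036, -0.022], [-0.036, 0.999, 0.011], [0.022, 0.012, -1.0]]
wrist_force: [0.6, -0.3, 0.4]
width: 0.0398
```

```bash
python3 - <<'E'
from h import *
a=shot("wrist","pics/w14.png")
E
python3 plan.py .565 -.258 .20 182 1
```

```text
t 18.70 at [ 562.  -274.2  184.4] yaw -178.13 d [ 3.  16.2 15.6] dyaw 0.002 N 1
1: -3.5,16.1,-15.6,-0.002
```

View pics/w14.png

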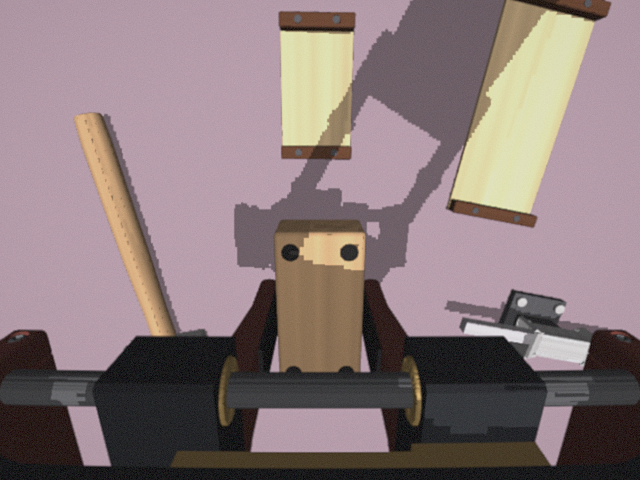

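Run:
```python
from h import *
a=shot("wrist","pics/w15.png");s=sensors.state();print(s["tcp_pos"])
np.savez("w15.npz",**{k:a[k] for k in("mtx","k1","xyz","attitude")})
crop(a["img"],260,0,380,180,5,"pics/w15c.png");crop(a["img"],260,200,380,300,5,"pics/w15b.png")
```

```text
[ 0.56186995 -0.27154649  0.18435827]
```

View pics/w15c.png

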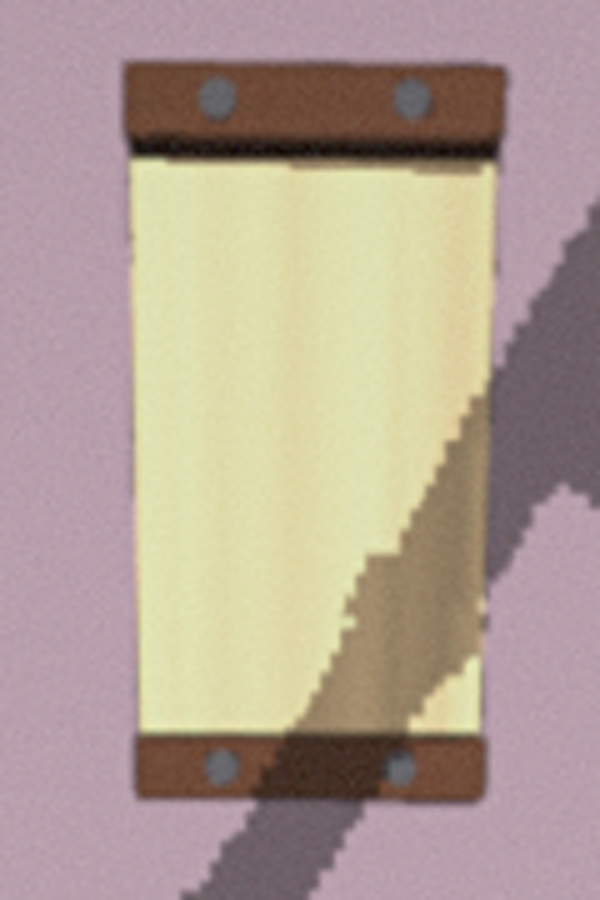

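View pics/w15b.png

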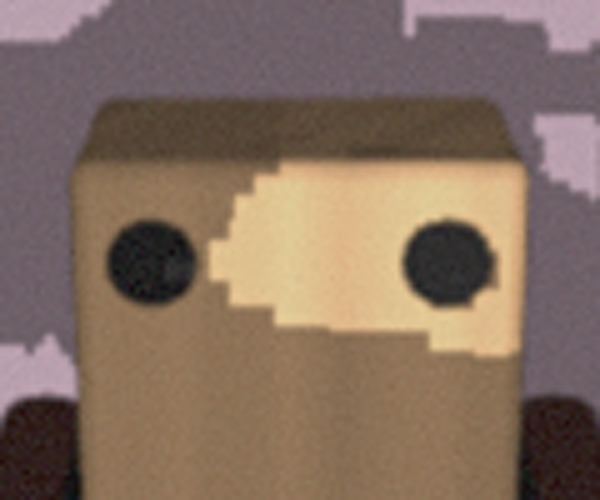

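Run:
```python
from pose import *
z=np.load("w15.npz");c={k:z[k] for k in z}; c["k1"]=float(c["k1"])
rect(c,[(217,98),(412,99),(221,767),(400,767)],.02,(260,0),5)
p=plane(c,[[260+151/5,200+262/5],[260+448/5,200+262/5]],.1845+.0166)
s=sensors.state();print(((p-[0.56187,-.27155,.1844])@s["ee_rot"]).round(4), s["ee_rot"].round(3))
```

```text
ctr [ 0.4431 -0.2726  0.02  ] len 0.1078 wid 0.0322 yaw -178.41 yawW 181.78
[[ 0.0307 -0.0141 -0.0161]
 [ 0.0306  0.0118 -0.0158]] [[-0.999 -0.031 -0.024]
 [-0.032  0.999  0.01 ]
 [ 0.024  0.011 -1.   ]]
```

Request:
apply_moves(series=[[[0, 10, 0, 8, 0], [0, 10, 0, 8, 0], [0, 0, 0, 0, 0], [0, 0, 0, 0, 0], [0, 0, 0, 0, 0], [0, 0, 0, 0, 0], [0, 0, 0, 0, 0], [0, 0, 0, 0, 0]]])

```text
t: 19.55
tcp_pos: [0.5411, -0.2692, 0.1652]
ee_rot: [[-0.999, -0.032, -0.028], [-0.032, 0.999, 0.015], [0.028, 0.016, -0.999]]
wrist_force: [0.4, 0.4, -0.4]
width: 0.04
```

Run:
```python
from h import *
a=shot("wrist","pics/w16.png");s=sensors.state();print(s["tcp_pos"],s["ee_rot"].round(3))
np.savez("w16.npz",**{k:a[k] for k in("mtx","k1","xyz","attitude")})
crop(a["img"],260,0,380,180,5,"pics/w16c.png")
c=shot("scene");crop(c["img"],220,130,320,190,8,"pics/s16c.png")
```

```text
[ 0.54115469 -0.26922608  0.16523599] [[-0.999 -0.032 -0.028]
 [-0.032  0.999  0.015]
 [ 0.028  0.016 -0.999]]
```

View pics/w16c.png

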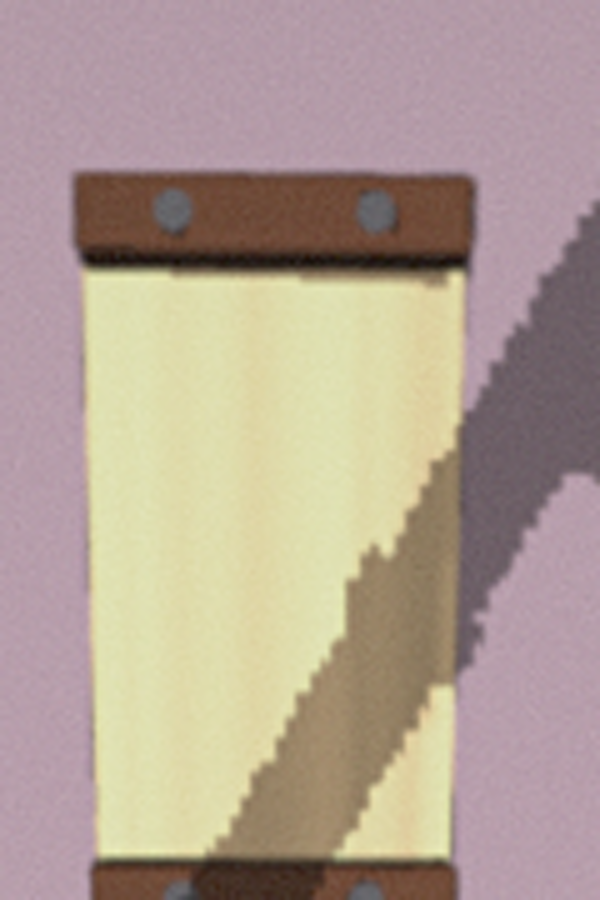

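View pics/s16c.png

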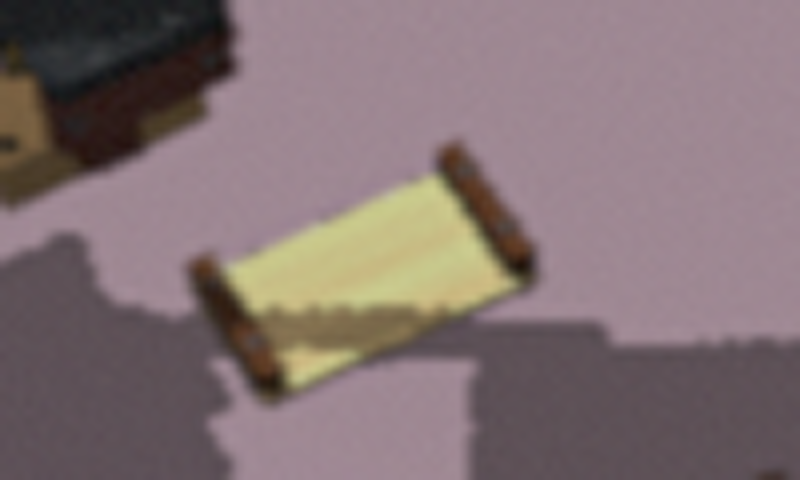

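Run:
```python
from pose import *
z=np.load("w16.npz");c={k:z[k] for k in z}; c["k1"]=float(c["k1"])
rect(c,[(173,210),(377,210),(183,890),(367,890)],.02,(260,0),5)
s=shot("scene");print(plane(s,[[264.75,161.9]],.018), proj(s,[[.444,-.272,.02],[.444,-.263,.02]]))
d=shot("side");print(proj(d,[[.444,-.272,.02],[.444,-.263,.02]]));crop(d["img"],300,160,380,210,8,"pics/d16c.png")
```

```text
ctr [ 0.4423 -0.2724  0.02  ] len 0.1066 wid 0.0320 yaw -178.39 yawW 181.84
[[ 0.44333121 -0.27345621  0.018     ]] [[264.7164984  161.91164505]
 [266.03068508 163.97902074]]
[[338.66714491 180.45707414]
 [338.3146553  182.13623543]]
```

View pics/d16c.png

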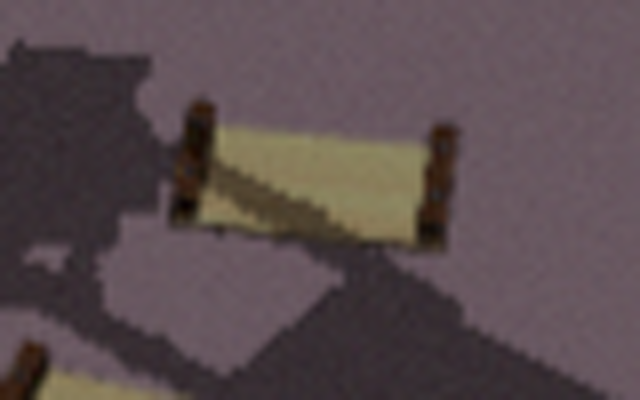

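```bash
python3 plan.py .443 -.272 .05 181.6 8
```

```text
t 19.75 at [ 540.9 -269.4  165. ] yaw -178.18 d [ -97.9   -2.6 -115. ] dyaw -0.004 N 8
1: 12.2,0.1,14.4,0.000
2: 12.2,0.1,14.4,0.000
3: 12.2,0.0,14.4,0.000
4: 12.2,0.0,14.4,0.000
5: 12.2,0.0,14.4,0.000
6: 12.2,0.0,14.4,0.000
7: 12.2,0.0,14.4,0.000
8: 12.2,0.0,14.4,0.000
```

Request:
apply_moves(series=[[[0, 15, 0, 5, 0], [0, 20, 0, 10, 0], [0, 25, 0, 15, 0], [0, 25, 0, 20, 0], [0, 13, 0, 25, 0], [0, 0, 0, 25, 0], [0, 0, 0, 12, 0], [0, 0, 0, 0, 0]]])

```text
t: 20.55
tcp_pos: [0.4371, -0.2716, 0.0536]
ee_rot: [[-0.999, -0.031, -0.025], [-0.032, 0.999, 0.012], [0.024, 0.013, -1.0]]
wrist_force: [0.2, 0.1, -0.4]
width: 0.0397
```

```bash
python3 plan.py .443 -.272 .018 181.6 1
```

```text
t 20.55 at [ 437.1 -271.6   53.6] yaw -178.19 d [  5.9  -0.4 -35.6] dyaw -0.004 N 1
1: -5.9,-0.6,35.6,0.004
```

Request:
apply_moves(series=[[[0, -3, 0, 0, 0], [0, -2.5, -0.5, 8, 0.004], [0, 0, 0, 10, 0], [0, 0, 0, 8, 0], [0, 0, 0, 6, 0], [0, 0, 0, 3, 0], [0, 0, 0, 1, 0], [0, 0, 0, 0, 0]]])

```text
t: 21.35
tcp_pos: [0.445, -0.2725, 0.018]
ee_rot: [[-0.999, -0.028, -0.021], [-0.028, 1.0, 0.01], [0.021, 0.01, -1.0]]
wrist_force: [-0.3, 0.3, -0.7]
width: 0.0397
```

```bash
python3 plan.py .443 -.272 .016 181.6 1
```

```text
t 21.35 at [ 445.  -272.5   18. ] yaw -178.37 d [-2.   0.5 -2. ] dyaw -0.001 N 1
1: 2.0,0.6,2.0,0.001
```

Request:
apply_moves(series=[[[0, 1.5, 0.5, 1.5, 0], [0, 0.5, 0, 0.5, 0], [0, 0, 0, 0, 0], [56, 0, 0, 0, 0], [56, 0, 0, 0, 0], [56, 0, 0, 0, 0], [56, 0, 0, -20, 0], [56, 0, 0, -30, 0]]])

```text
t: 22.15
tcp_pos: [0.4419, -0.2713, 0.0636]
ee_rot: [[-0.999, -0.028, -0.026], [-0.028, 1.0, 0.013], [0.026, 0.014, -1.0]]
wrist_force: [0.8, -0.1, 0.7]
width: 0.0559
```

Request:
apply_moves(series=[[[60, -5, 0, -35, 0], [60, -20, 0, -35, 0], [60, -35, 0, -20, 0], [60, -35, 0, 0, 0], [60, -12, 0, 0, 0], [60, 0, 0, 0, 0], [60, 0, 0, 0, 0], [60, 0, 0, 0, 0]]])

```text
t: 22.95
tcp_pos: [0.5555, -0.2705, 0.1605]
ee_rot: [[-0.999, -0.027, -0.019], [-0.027, 1.0, 0.009], [0.019, 0.009, -1.0]]
wrist_force: [-0.2, 0.4, -0.5]
width: 0.0601
```

Run:
```python
from h import *
a=shot("wrist","pics/w17.png");s=sensors.state();print(s["tcp_pos"],s["ee_rot"].round(3))
np.savez("w17.npz",**{k:a[k] for k in("mtx","k1","xyz","attitude")})
```

```text
[ 0.55533858 -0.27059689  0.16049538] [[-0.999 -0.026 -0.019]
 [-0.027  1.     0.009]
 [ 0.019  0.009 -1.   ]]
```

View pics/w17.png

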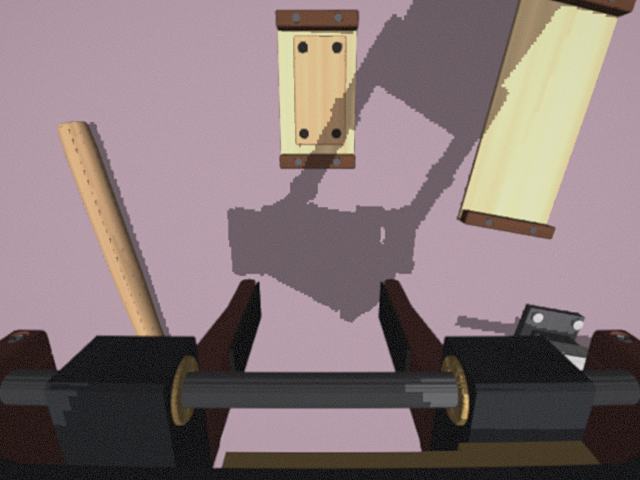

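```bash
python3 - <<'E'
from pose import *
z=np.load("w17.npz");c={k:z[k] for k in z}; c["k1"]=float(c["k1"])
rect(c,[(297,16.5),(338,17),(299,161),(337,161)],.02)
rect(c,[(302.5,47),(336.5,47),(304,133),(336.5,133)],.031)
E
python3 plan.py .53 .26 .2 172 16
```

```text
ctr [ 0.4425 -0.2723  0.02  ] len 0.1079 wid 0.0315 yaw -178.36 yawW 181.24
ctr [ 0.4429 -0.2707  0.031 ] len 0.0620 wid 0.0256 yaw -177.95 yawW 181.56
t 23.00 at [ 555.3 -270.6  160.5] yaw -178.48 d [-25.3 530.6  39.5] dyaw -0.166 N 16
1: 0.7,33.2,-2.5,0.010
2: 1.0,33.2,-2.5,0.010
3: 1.4,33.2,-2.5,0.010
4: 1.7,33.2,-2.5,0.010
5: 2.1,33.1,-2.5,0.010
6: 2.4,33.1,-2.5,0.010
7: 2.8,33.1,-2.5,0.010
8: 3.1,33.1,-2.5,0.010
9: 3.5,33.0,-2.5,0.010
10: 3.8,33.0,-2.5,0.010
11: 4.1,32.9,-2.5,0.010
12: 4.5,32.9,-2.5,0.010
13: 4.8,32.8,-2.5,0.010
14: 5.2,32.8,-2.5,0.010
15: 5.5,32.7,-2.5,0.010
16: 5.8,32.7,-2.5,0.010
```

Request:
apply_moves(series=[[[70, 1, 33, -3, 0.01], [70, 1, 33, -3, 0.01], [70, 1, 33, -3, 0.01], [70, 2, 33, -3, 0.01], [70, 2, 33, -3, 0.01], [70, 2, 33, -3, 0.01], [70, 3, 33, -3, 0.01], [70, 3, 33, -3, 0.01]]])

```text
t: 23.8
tcp_pos: [0.5368, -0.0042, 0.1859]
ee_rot: [[-0.997, 0.071, -0.022], [0.07, 0.997, 0.009], [0.023, 0.007, -1.0]]
wrist_force: [0.5, -0.2, 0.7]
width: 0.0701
```

Request:
apply_moves(series=[[[70, 3.5, 33, -2, 0.01], [70, 4, 33, -2, 0.01], [70, 4, 33, -2, 0.01], [70, 4.5, 33, -2, 0.01], [70, 5, 33, -2, 0.01], [70, 5, 33, -2, 0.01], [70, 5.5, 25, -2, 0.01], [70, 6, 10, -2, 0.01]]])

```text
t: 24.6
tcp_pos: [0.5178, 0.2389, 0.2054]
ee_rot: [[-0.987, 0.157, -0.021], [0.157, 0.988, 0.008], [0.022, 0.005, -1.0]]
wrist_force: [-0.6, -0.7, 0.6]
width: 0.0702
```

Run:
```python
from h import *
a=shot("wrist","pics/w18.png");s=sensors.state();print(s["tcp_pos"],s["ee_rot"].round(3))
np.savez("w18.npz",**{k:a[k] for k in("mtx","k1","xyz","attitude")})
crop(a["img"],250,0,410,200,4,"pics/w18c.png")
```

```text
[0.51717756 0.23977139 0.20599734] [[-0.987  0.156 -0.021]
 [ 0.156  0.988  0.009]
 [ 0.022  0.006 -1.   ]]
```

View pics/w18.png

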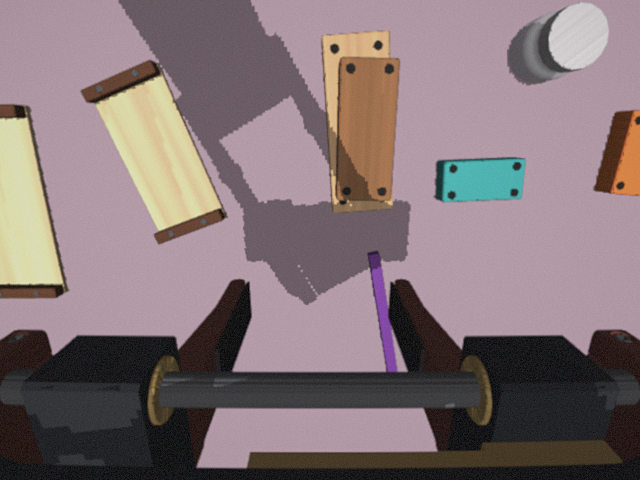

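View pics/w18c.png

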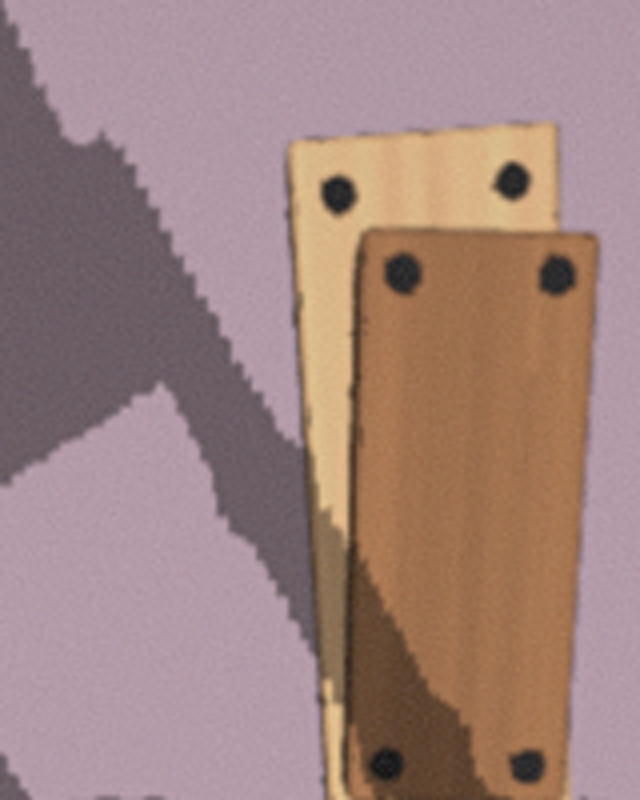

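```bash
python3 - <<'E'
from pose import *
z=np.load("w18.npz");c={k:z[k] for k in z}; c["k1"]=float(c["k1"])
rect(c,[(402,273),(557,275),(386,764),(528,766)],.05,(250,0),4)
i=cv2.imread("pics/w18.png");crop(i,70,50,240,250,4,"pics/w18m.png")
E
python3 plan.py .441 .2975 .0285 168.5 16
```

```text
ctr [0.4426 0.2945 0.05  ] len 0.1019 wid 0.0321 yaw 170.23 yawW 170.34
t 24.65 at [517.2 239.8 206. ] yaw 171.02 d [ -76.2   57.7 -177.5] dyaw -0.044 N 16
1: 5.3,2.8,11.1,0.003
2: 5.3,2.8,11.1,0.003
3: 5.3,2.8,11.1,0.003
4: 5.3,2.8,11.1,0.003
5: 5.3,2.8,11.1,0.003
6: 5.3,2.7,11.1,0.003
7: 5.3,2.7,11.1,0.003
8: 5.3,2.7,11.1,0.003
9: 5.3,2.7,11.1,0.003
10: 5.3,2.7,11.1,0.003
11: 5.3,2.7,11.1,0.003
12: 5.3,2.7,11.1,0.003
13: 5.4,2.6,11.1,0.003
14: 5.4,2.6,11.1,0.003
15: 5.4,2.6,11.1,0.003
16: 5.4,2.6,11.1,0.003
```

View pics/w18m.png

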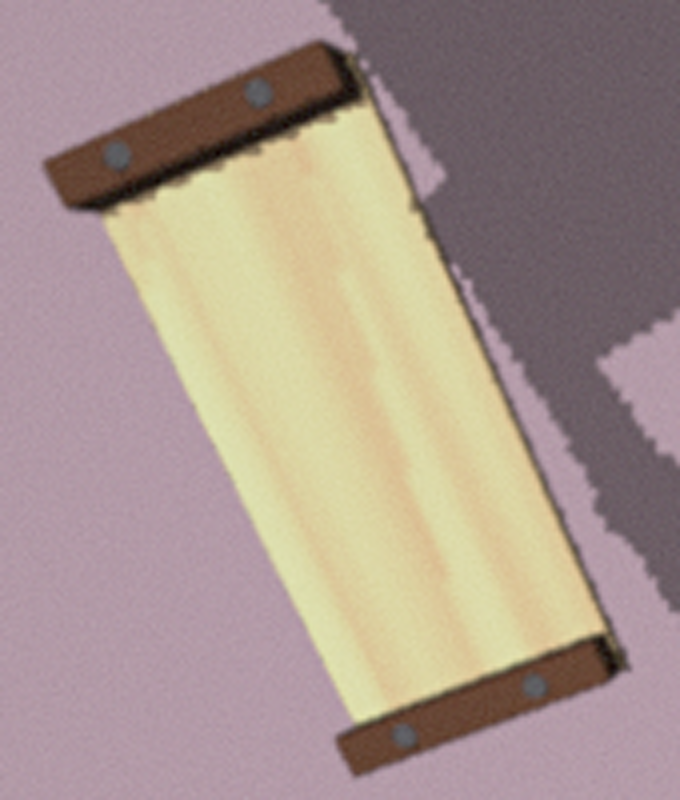

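```bash
python3 - <<'E'
from pose import *
z=np.load("w18.npz");c={k:z[k] for k in z}; c["k1"]=float(c["k1"])
rect(c,[(116,155),(258,93),(403,736),(535,686)],.02,(70,50),4)
E
python3 plan.py .4425 .2955 .0285 170.3 8
```

```text
ctr [0.4335 0.0924 0.02  ] len 0.1480 wid 0.0373 yaw -168.71 yawW 191.21
t 24.65 at [517.2 239.8 206. ] yaw 171.02 d [ -74.7   55.7 -177.5] dyaw -0.012 N 8
1: 10.3,5.4,22.2,0.002
2: 10.3,5.4,22.2,0.002
3: 10.3,5.4,22.2,0.002
4: 10.3,5.4,22.2,0.002
5: 10.3,5.4,22.2,0.002
6: 10.4,5.3,22.2,0.002
7: 10.4,5.3,22.2,0.002
8: 10.4,5.3,22.2,0.002
```

Run:
```python
from pose import *
z=np.load("w18.npz");c={k:z[k] for k in z}; c["k1"]=float(c["k1"])
p=plane(c,[[442,160],[445,200],[525,160],[375,255]],.025);print(p.round(3))
R=np.array([[-.987,.156],[.156,.988]])
print(((p[:,:2]-[.4425,.2955])@R.T).round(3))
```

```text
[[0.479 0.366 0.025]
 [0.518 0.366 0.025]
 [0.491 0.445 0.025]
 [0.564 0.291 0.025]]
[[-0.025  0.075]
 [-0.063  0.081]
 [-0.025  0.155]
 [-0.12   0.015]]
```

Request:
apply_moves(series=[[[70, 15, 8, 10, 0], [70, 20, 11, 15, 0], [70, 20, 12, 20, 0], [70, 15, 8, 25, 0], [70, 5, 5, 25, 0], [70, 0, 0, 25, 0], [70, 0, 0, 12, 0], [70, 0, 0, 0, 0]]])

```text
t: 25.45
tcp_pos: [0.4445, 0.2912, 0.0728]
ee_rot: [[-0.987, 0.16, -0.016], [0.16, 0.987, 0.009], [0.017, 0.006, -1.0]]
wrist_force: [-0.4, 0.2, -0.9]
width: 0.0701
```

```bash
python3 plan.py .4425 .2955 .0285 170.3 1
```

```text
t 25.45 at [444.5 291.2  72.8] yaw 170.80 d [ -2.    4.3 -44.3] dyaw -0.009 N 1
1: 2.7,3.9,44.3,0.009
```

Request:
apply_moves(series=[[[70, 2, 3, 6, 0.009], [70, 1, 1, 12, 0], [70, 0, 0, 12, 0], [70, 0, 0, 10, 0], [70, 0, 0, 4, 0], [70, 0, 0, 0, 0], [0, 0, 0, 0, 0], [0, 0, 0, 0, 0]]])

```text
t: 26.25
tcp_pos: [0.4439, 0.2962, 0.029]
ee_rot: [[-0.985, 0.171, -0.011], [0.171, 0.985, 0.011], [0.013, 0.009, -1.0]]
wrist_force: [-0.6, 0.6, 0.1]
width: 0.0576
```

```bash
python3 plan.py .4425 .2955 .0285 170.3 1
python3 - <<'E'
from h import *
print(sensors.state()["width"])
a=shot("wrist","pics/w19.png")
E
```

```text
t 26.25 at [443.9 296.2  29. ] yaw 170.13 d [-1.4 -0.7 -0.5] dyaw 0.003 N 1
1: 1.3,-0.9,0.5,-0.003
0.057556067124105485
```

View pics/w19.png

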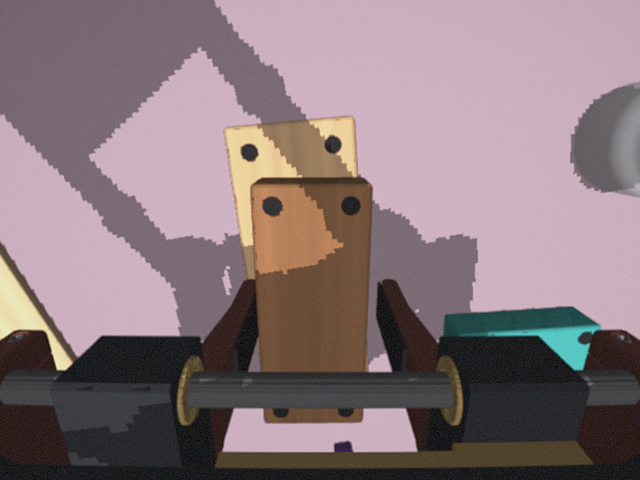

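Aligned; finish closing, then lift.

Request:
apply_moves(series=[[[0, 0, 0, 0, 0], [0, 0, 0, 0, 0], [0, 0, 0, 0, 0], [0, 0, 0, -6, 0], [0, 0, 0, -10, 0], [0, 0, 0, -20, 0], [0, 0, 0, -30, 0], [0, 0, 0, -30, 0]]])

```text
t: 27.1
tcp_pos: [0.4429, 0.2939, 0.126]
ee_rot: [[-0.985, 0.171, -0.018], [0.171, 0.985, 0.007], [0.019, 0.004, -1.0]]
wrist_force: [0.9, 0.2, 0.3]
width: 0.0494
```

```bash
python3 - <<'E'
from h import *
s=sensors.state();print(s["width"],s["tcp_pos"],s["ee_rot"].round(3))
a=shot("wrist","pics/w20.png");crop(a["img"],220,160,420,320,4,"pics/w20c.png")
np.savez("w20.npz",**{k:a[k] for k in("mtx","k1","xyz","attitude")},tcp=s["tcp_pos"],R=s["ee_rot"])
E
python3 plan.py .53 .12 .18 191.1 8
```

```text
0.049394307963988984 [0.44285072 0.29388027 0.12599438] [[-0.985  0.171 -0.018]
 [ 0.171  0.985  0.007]
 [ 0.019  0.004 -1.   ]]
t 27.15 at [444.9 295.  132.5] yaw 170.14 d [  85.1 -175.    47.5] dyaw 0.366 N 8
1: -14.2,-19.7,-5.9,-0.046
2: -13.3,-20.4,-5.9,-0.046
3: -12.4,-20.9,-5.9,-0.046
4: -11.4,-21.5,-5.9,-0.046
5: -10.4,-22.0,-5.9,-0.046
6: -9.4,-22.4,-5.9,-0.046
7: -8.3,-22.8,-5.9,-0.046
8: -7.3,-23.2,-5.9,-0.046
```

View pics/w20c.png

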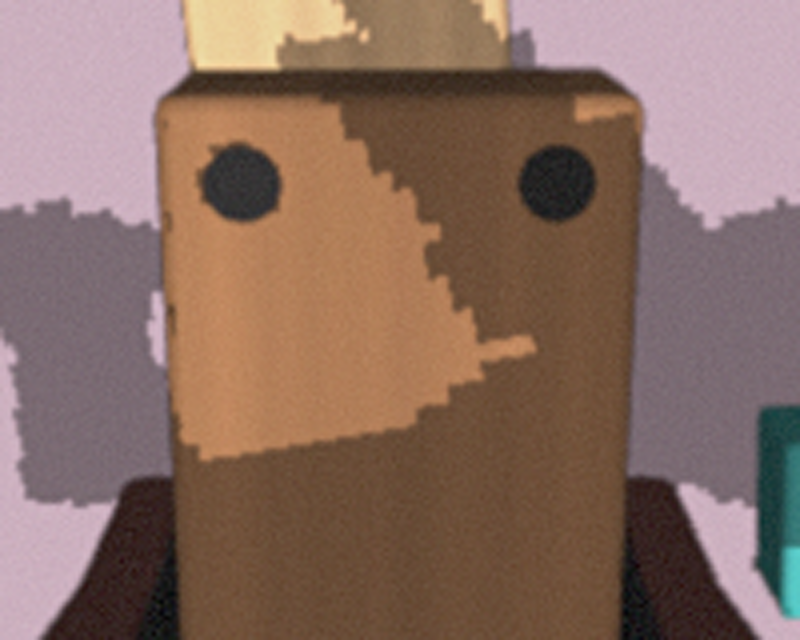

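Run:
```python
from pose import *
z=np.load("w20.npz");c={k:z[k] for k in z}; c["k1"]=float(c["k1"])
for h in(.019,.020,.021):
  p=plane(c,[[220+241/4,160+182/4],[220+557/4,160+183/4]],z["tcp"][2]+h);print(h,((p-z["tcp"])@z["R"]).round(4))
```

```text
0.019 [[ 0.0522 -0.0148 -0.0181]
 [ 0.0521  0.0177 -0.0179]]
0.02 [[ 0.0524 -0.0147 -0.0191]
 [ 0.0523  0.0176 -0.0189]]
0.021 [[ 0.0526 -0.0146 -0.0201]
 [ 0.0525  0.0175 -0.0199]]
```

Request:
apply_moves(series=[[[0, -14, -20, -8, -0.046], [0, -13, -20, -8, -0.046], [0, -12, -21, -8, -0.046], [0, -12, -21, -8, -0.046], [0, -11, -22, -8, -0.046], [0, -10, -22, -8, -0.046], [0, -8, -23, -4, -0.046], [0, -7, -23, 0, -0.046]]])

```text
t: 27.95
tcp_pos: [0.536, 0.1184, 0.1942]
ee_rot: [[-0.977, -0.215, 0.004], [-0.215, 0.977, 0.018], [-0.008, 0.016, -1.0]]
wrist_force: [0.3, -1.0, -0.1]
width: 0.0495
```

```bash
python3 plan.py .4333 .0917 .06 191.1 8
```

```text
t 27.95 at [536.  118.4 194.2] yaw -167.60 d [-102.7  -26.7 -134.2] dyaw -0.023 N 8
1: 13.3,-0.5,16.8,0.003
2: 13.3,-0.5,16.8,0.003
3: 13.3,-0.6,16.8,0.003
4: 13.3,-0.6,16.8,0.003
5: 13.2,-0.6,16.8,0.003
6: 13.2,-0.7,16.8,0.003
7: 13.2,-0.7,16.8,0.003
8: 13.2,-0.8,16.8,0.003
```

Request:
apply_moves(series=[[[0, 12, 0, 5, 0.01], [0, 20, 0, 10, 0.01], [0, 25, 0, 20, 0], [0, 25, 0, 25, 0], [0, 18, 0, 30, 0], [0, 4, 0, 27, 0], [0, 0, 0, 12, 0], [0, 0, 0, 0, 0]]])

```text
t: 28.75
tcp_pos: [0.4359, 0.0958, 0.0665]
ee_rot: [[-0.982, -0.19, 0.017], [-0.19, 0.982, 0.018], [-0.02, 0.015, -1.0]]
wrist_force: [-0.4, 0.1, -0.6]
width: 0.05
```

```bash
python3 plan.py .4347 .0913 .015 191.1 1
```

```text
t 28.75 at [435.9  95.8  66.5] yaw -169.07 d [ -1.2  -4.5 -51.5] dyaw 0.003 N 1
1: 2.0,-4.2,51.5,-0.003
```

Request:
apply_moves(series=[[[0, 1, -2.5, 6, 0], [0, 1, -1.7, 10, 0], [0, 0, 0, 12, 0], [0, 0, 0, 10, 0], [0, 0, 0, 8, 0], [0, 0, 0, 3, 0], [0, 0, 0, 0, 0], [0, 0, 0, 0, 0]]])

```text
t: 29.55
tcp_pos: [0.4391, 0.0923, 0.0174]
ee_rot: [[-0.982, -0.19, 0.022], [-0.19, 0.982, 0.019], [-0.025, 0.014, -1.0]]
wrist_force: [0.1, -0.9, -0.7]
width: 0.0496
```

```bash
python3 plan.py .4347 .0913 .0125 191.1 1
```

```text
t 29.55 at [439.1  92.3  17.4] yaw -169.06 d [-4.4 -1.  -4.9] dyaw 0.003 N 1
1: 4.5,-0.2,4.9,-0.003
```

Request:
apply_moves(series=[[[0, 3, 0, 1.5, 0], [0, 2, 0, 1, 0], [0, 0.5, 0, 1, 0], [0, 0.5, 0, 0.5, 0], [66, 0, 0, 0, 0], [66, 0, 0, 0, 0], [66, 0, 0, 0, 0], [66, 0, 0, 0, 0]]])

```text
t: 30.35
tcp_pos: [0.4341, 0.0914, 0.015]
ee_rot: [[-0.981, -0.19, 0.026], [-0.19, 0.982, 0.019], [-0.029, 0.014, -0.999]]
wrist_force: [-0.6, -0.6, -0.2]
width: 0.0655
```

Request:
apply_moves(series=[[[66, 0, 0, -10, 0], [66, 0, 0, -25, 0], [66, -5, 0, -35, 0], [66, -20, 0, -35, 0], [66, -35, 0, -35, 0], [66, -35, 0, -15, 0], [66, -12, 0, 0, 0], [66, 0, 0, 0, 0]]])

```text
t: 31.15
tcp_pos: [0.538, 0.1091, 0.184]
ee_rot: [[-0.981, -0.19, 0.029], [-0.19, 0.982, 0.02], [-0.032, 0.014, -0.999]]
wrist_force: [0.3, 0.7, 1.6]
width: 0.0659
```

Run:
```python
from h import *
s=sensors.state();print(s["width"],s["tcp_pos"],s["ee_rot"].round(3))
a=shot("wrist","pics/w21.png")
np.savez("w21.npz",**{k:a[k] for k in("mtx","k1","xyz","attitude")},tcp=s["tcp_pos"],R=s["ee_rot"])
crop(a["img"],240,0,400,200,4,"pics/w21c.png")
```

```text
0.06586468491879653 [0.53801172 0.10914524 0.18399443] [[-0.981 -0.19   0.029]
 [-0.19   0.982  0.02 ]
 [-0.032  0.014 -0.999]]
```

View pics/w21.png

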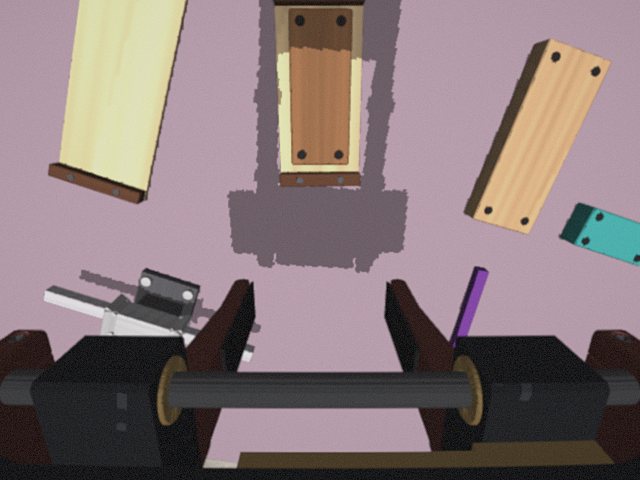

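View pics/w21c.png

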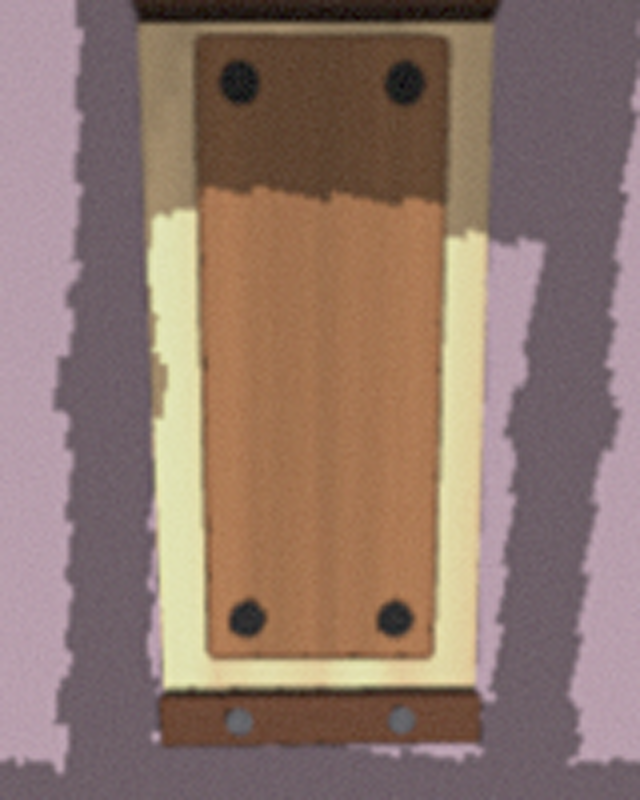

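```bash
python3 - <<'E'
from pose import *
z=np.load("w21.npz");c={k:z[k] for k in z}; c["k1"]=float(c["k1"])
rect(c,[(240,81),(405,81),(247,618),(395,618)],.031,(240,0),4)
m=plane(c,[[240+239/4,721/4],[240+401/4,721/4]],.02).mean(0);a=np.radians(191.1);print("cradle ctr from near cleat",m+.074*np.array([np.cos(a),np.sin(a),0]))
rect(c,[(556,57),(596,71),(488,210),(525,221)],.025)
E
python3 plan.py .54 .27 .18 165 8
```

```text
ctr [0.4322 0.0929 0.031 ] len 0.1020 wid 0.0319 yaw -169.18 yawW 190.99
cradle ctr from near cleat [0.43333597 0.09277361 0.02      ]
ctr [0.4368 0.2917 0.025 ] len 0.1359 wid 0.0386 yaw 174.92 yawW 175.39
t 31.20 at [537.4 109.  184. ] yaw -169.06 d [  2.6 161.   -4. ] dyaw -0.453 N 8
1: -4.1,19.7,0.5,0.057
2: -3.0,19.9,0.5,0.057
3: -1.9,20.0,0.5,0.057
4: -0.7,20.1,0.5,0.057
5: 0.4,20.1,0.5,0.057
6: 1.5,20.1,0.5,0.057
7: 2.7,19.9,0.5,0.057
8: 3.8,19.8,0.5,0.057
```

Request:
apply_moves(series=[[[80, -3, 21, 0, 0.035], [80, -2, 22, 0, 0.035], [80, 0, 22, 0, 0.035], [80, 0, 22, 0, 0.035], [80, 0, 22, 0, 0.035], [80, 0, 22, 0, 0.035], [80, 0, 22, 0, 0.035], [80, 0, 16, 0, 0.03]]])

```text
t: 32.0
tcp_pos: [0.5224, 0.2787, 0.1859]
ee_rot: [[-0.995, 0.099, 0.022], [0.099, 0.995, 0.016], [-0.02, 0.018, -1.0]]
wrist_force: [-0.7, 0.8, -0.6]
width: 0.08
```

Run:
```python
from h import *
s=sensors.state();print(s["width"],s["tcp_pos"],s["ee_rot"].round(3))
a=shot("wrist","pics/w22.png")
np.savez("w22.npz",**{k:a[k] for k in("mtx","k1","xyz","attitude")},tcp=s["tcp_pos"],R=s["ee_rot"])
crop(a["img"],240,0,400,200,4,"pics/w22c.png")
```

```text
0.08000059127956145 [0.5223844  0.27867521 0.18587221] [[-0.995  0.099  0.022]
 [ 0.099  0.995  0.016]
 [-0.02   0.018 -1.   ]]
```

View pics/w22.png

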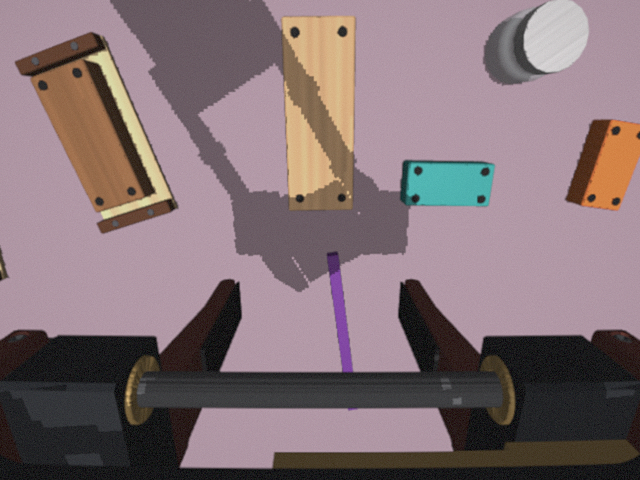

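View pics/w22c.png

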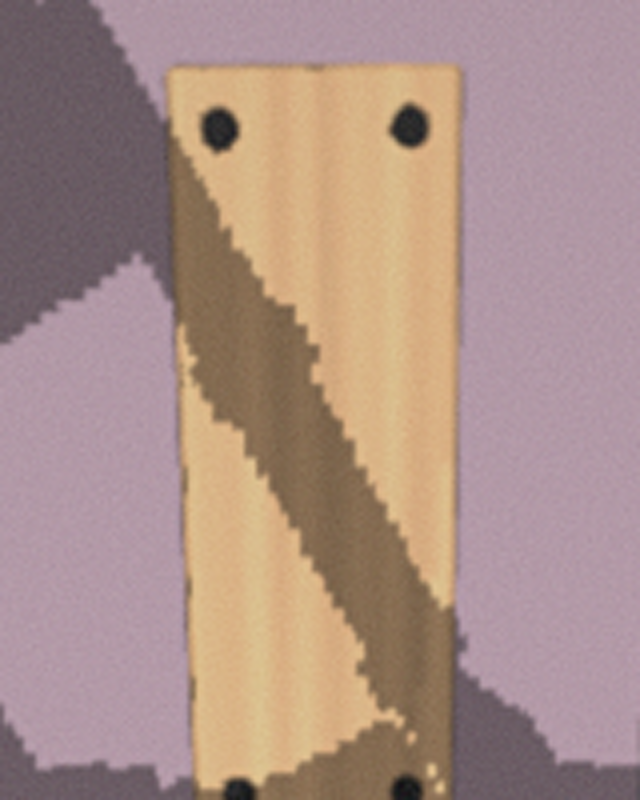

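```bash
python3 - <<'E'
from pose import *
z=np.load("w22.npz");c={k:z[k] for k in z}; c["k1"]=float(c["k1"])
p=rect(c,[(220,129),(410,125),(240,794),(407,792)],.025,(240,0),4)
q=plane(c,[[403,163],[403,200]],.025);R=z["R"][:2,:2];print(((q-p.mean(0))[:,:2]@R).round(3))
E
python3 plan.py .437 .291 .006 175 8
```

```text
ctr [0.4371 0.2919 0.025 ] len 0.1362 wid 0.0383 yaw 175.08 yawW 175.18
[[-0.036  0.074]
 [-0.07   0.077]]
t 32.05 at [522.1 280.6 185.6] yaw 174.30 d [ -85.1   10.4 -179.6] dyaw 0.012 N 8
1: 10.7,0.2,22.5,-0.002
2: 10.7,0.3,22.5,-0.002
3: 10.7,0.3,22.5,-0.002
4: 10.7,0.3,22.5,-0.002
5: 10.7,0.3,22.5,-0.002
6: 10.7,0.3,22.5,-0.002
7: 10.7,0.3,22.5,-0.002
8: 10.7,0.4,22.5,-0.002
```

Request:
apply_moves(series=[[[80, 12, 1, 5, -0.01], [80, 20, 1, 15, 0], [80, 20, 1, 25, 0], [80, 20, 0, 30, 0], [80, 12, 0, 30, 0], [80, 0, 0, 22, 0], [80, 0, 0, 0, 0], [80, 0, 0, 0, 0]]])

```text
t: 32.85
tcp_pos: [0.4325, 0.2877, 0.0528]
ee_rot: [[-0.996, 0.083, 0.02], [0.083, 0.996, 0.014], [-0.018, 0.016, -1.0]]
wrist_force: [0.1, 0.0, 0.8]
width: 0.0803
```

```bash
python3 plan.py .437 .292 .007 175.1 1
```

```text
t 32.85 at [432.5 287.7  52.8] yaw 175.22 d [  4.5   4.3 -45.8] dyaw -0.002 N 1
1: -4.1,4.7,45.8,0.002
```

Request:
apply_moves(series=[[[80, -2.5, 3, 6, 0], [80, -1.5, 1.7, 12, 0], [80, 0, 0, 12, 0], [80, 0, 0, 10, 0], [80, 0, 0, 4, 0], [80, 0, 0, 1, 0], [0, 0, 0, 0, 0], [0, 0, 0, 0, 0]]])

```text
t: 33.65
tcp_pos: [0.4408, 0.2934, 0.008]
ee_rot: [[-0.996, 0.084, 0.024], [0.084, 0.996, 0.017], [-0.022, 0.019, -1.0]]
wrist_force: [0.3, -0.2, 0.2]
width: 0.0672
```

```bash
python3 plan.py .437 .292 .007 175.1 1
python3 - <<'E'
from h import *
print(sensors.state()["width"])
a=shot("wrist","pics/w23.png")
E
```

```text
t 33.65 at [440.8 293.4   8. ] yaw 175.18 d [-3.8 -1.4 -1. ] dyaw -0.001 N 1
1: 3.6,-1.7,1.0,0.001
0.06724819095508017
```

View pics/w23.png

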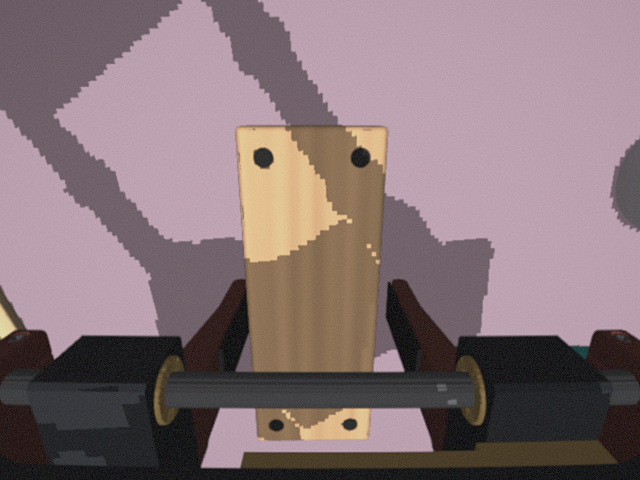

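Request:
apply_moves(series=[[[0, 0, 0, 0, 0], [0, 0, 0, 0, 0], [0, 0, 0, 0, 0], [0, 0, 0, -6, 0], [0, 0, 0, -12, 0], [0, 0, 0, -25, 0], [0, 0, 0, -35, 0], [0, 0, 0, -35, 0]]])

```text
t: 34.5
tcp_pos: [0.4351, 0.2898, 0.1217]
ee_rot: [[-0.996, 0.084, 0.015], [0.084, 0.996, 0.012], [-0.014, 0.013, -1.0]]
wrist_force: [0.6, -0.3, -1.0]
width: 0.06
```

Run:
```python
from h import *
s=sensors.state();print(s["width"],s["tcp_pos"],s["ee_rot"].round(3))
a=shot("wrist","pics/w24.png");crop(a["img"],220,100,420,260,4,"pics/w24c.png")
np.savez("w24.npz",**{k:a[k] for k in("mtx","k1","xyz","attitude")},tcp=s["tcp_pos"],R=s["ee_rot"])
i=cv2.imread("pics/s16c.png")
c=shot("scene","pics/s24.png");crop(c["img"],240,180,340,240,8,"pics/s24c.png")
```

```text
0.05997673746286578 [0.43512667 0.28981554 0.12172726] [[-0.996  0.084  0.015]
 [ 0.084  0.996  0.012]
 [-0.014  0.013 -1.   ]]
```

View pics/w24c.png

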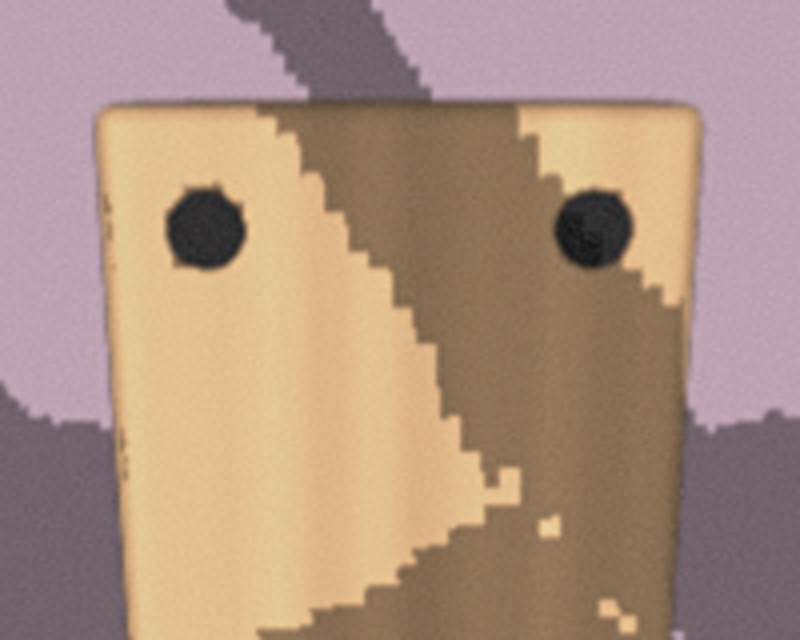

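View pics/s24c.png

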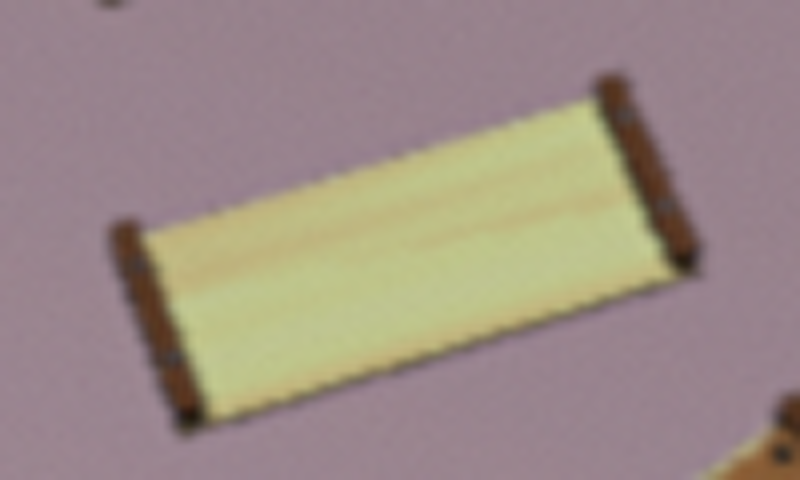

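```bash
python3 - <<'E'
from pose import *
z=np.load("w24.npz");c={k:z[k] for k in z}; c["k1"]=float(c["k1"])
for h in (.017,.018):
  p=plane(c,[[220+206/4,100+228/4],[220+594/4,100+228/4]],z["tcp"][2]+h);print(h,((p-z["tcp"])@z["R"]).round(4))
s=shot("scene")
rect(s,[(665,205),(625,112),(172,357),(138,262)],.02,(240,180),8)
E
python3 plan.py .56 -.07 .19 182 16
```

```text
0.017 [[ 0.0717 -0.0176 -0.0183]
 [ 0.0716  0.0208 -0.0178]]
0.018 [[ 0.0717 -0.0175 -0.0193]
 [ 0.0717  0.0206 -0.0188]]
ctr [ 0.4551 -0.0828  0.02  ] len 0.1875 wid 0.0428 yaw 171.49 yawW -9.48
t 34.65 at [437.1 290.9 124.3] yaw 175.18 d [ 122.9 -360.9   65.7] dyaw 0.119 N 16
1: -9.6,-21.8,-4.1,-0.007
2: -9.4,-21.9,-4.1,-0.007
3: -9.2,-22.0,-4.1,-0.007
4: -9.1,-22.0,-4.1,-0.007
5: -8.9,-22.1,-4.1,-0.007
6: -8.7,-22.2,-4.1,-0.007
7: -8.6,-22.2,-4.1,-0.007
8: -8.4,-22.3,-4.1,-0.007
9: -8.2,-22.4,-4.1,-0.007
10: -8.1,-22.4,-4.1,-0.007
11: -7.9,-22.5,-4.1,-0.007
12: -7.7,-22.5,-4.1,-0.007
13: -7.6,-22.6,-4.1,-0.007
14: -7.4,-22.7,-4.1,-0.007
15: -7.2,-22.7,-4.1,-0.007
16: -7.1,-22.8,-4.1,-0.007
```

Request:
apply_moves(series=[[[0, -12, -24, -12, 0.005], [0, -13, -28, -12, 0.005], [0, -13, -30, -12, 0.005], [0, -14, -30, -12, 0.005], [0, -14, -30, -12, 0.005], [0, -14, -30, -5, 0.005], [0, -14, -30, 0, 0.005], [0, -12, -22, 0, 0.005]]])

```text
t: 35.45
tcp_pos: [0.5169, 0.0501, 0.1818]
ee_rot: [[-0.993, 0.118, 0.01], [0.118, 0.993, 0.013], [-0.008, 0.014, -1.0]]
wrist_force: [0.1, 0.3, -1.6]
width: 0.0601
```

Request:
apply_moves(series=[[[0, 0, -6, 0, 0.005], [0, 0, 0, 0, 0], [0, 0, 0, 0, 0], [0, 0, 0, 0, 0], [0, 0, 0, 0, 0], [0, 0, 0, 0, 0], [0, 0, 0, 0, 0], [0, 0, 0, 0, 0]]])

```text
t: 36.25
tcp_pos: [0.5142, 0.0456, 0.1783]
ee_rot: [[-0.993, 0.122, 0.004], [0.122, 0.992, 0.014], [-0.002, 0.014, -1.0]]
wrist_force: [0.5, -0.3, -1.1]
width: 0.0598
```

Run:
```python
from h import *
s=sensors.state();print(s["width"],s["tcp_pos"],s["ee_rot"].round(3))
a=shot("wrist","pics/w25.png");crop(a["img"],60,0,260,200,4,"pics/w25c.png")
np.savez("w25.npz",**{k:a[k] for k in("mtx","k1","xyz","attitude")},tcp=s["tcp_pos"],R=s["ee_rot"])
```

```text
0.059827092162755016 [0.51423728 0.04564636 0.17834405] [[-0.993  0.122  0.004]
 [ 0.122  0.992  0.014]
 [-0.002  0.014 -1.   ]]
```

View pics/w25.png

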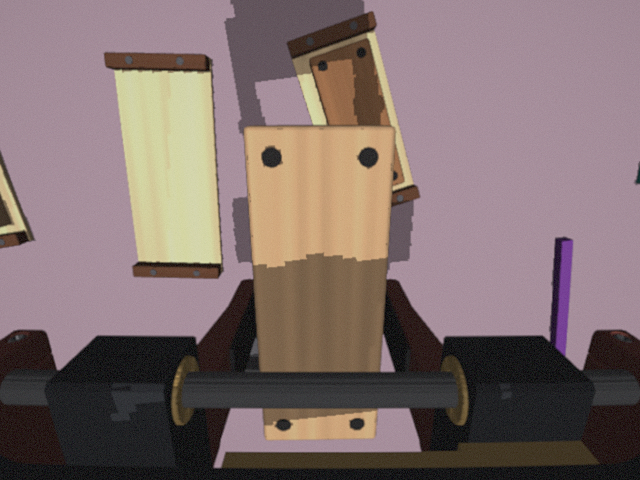

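Run:
```python
import cv2,numpy as np
i=cv2.imread("pics/w25.png")
a=cv2.resize(i[40:85,95:225],None,fx=6,fy=6,interpolation=cv2.INTER_CUBIC);b=cv2.resize(i[250:290,95:225],None,fx=6,fy=6,interpolation=cv2.INTER_CUBIC)
cv2.imwrite("pics/w25c.png",np.vstack([a,b]))
```

```text
(no output)
```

View pics/w25c.png

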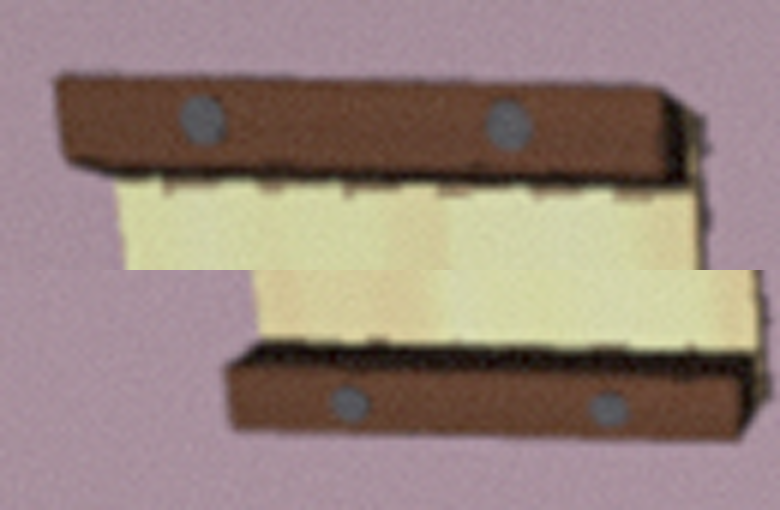

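```bash
python3 - <<'E'
from pose import *
z=np.load("w25.npz");c={k:z[k] for k in z}; c["k1"]=float(c["k1"])
rect(c,[(95+202/6,40+119/6),(95+508/6,40+125/6),(95+350/6,250+134/6),(95+610/6,250+138/6)],.02)
E
python3 plan.py .458 -.084 .10 171.2 8
```

```text
ctr [ 0.4553 -0.0826  0.02  ] len 0.1879 wid 0.0421 yaw 171.47 yawW 171.60
t 36.30 at [514.2  45.6 178.3] yaw 172.99 d [ -56.2 -129.6  -78.3] dyaw -0.031 N 8
1: 5.0,-16.9,9.8,0.004
2: 4.9,-17.0,9.8,0.004
3: 4.9,-17.0,9.8,0.004
4: 4.8,-17.0,9.8,0.004
5: 4.7,-17.0,9.8,0.004
6: 4.7,-17.0,9.8,0.004
7: 4.6,-17.1,9.8,0.004
8: 4.5,-17.1,9.8,0.004
```

Request:
apply_moves(series=[[[0, 5, -15, 3, 0.004], [0, 6, -20, 6, 0.004], [0, 8, -22, 12, 0.004], [0, 8, -22, 16, 0.004], [0, 6, -22, 20, 0.004], [0, 4, -20, 20, 0.004], [0, 2, -13, 10, 0], [0, 0, 0, 0, 0]]])

```text
t: 37.1
tcp_pos: [0.4528, -0.09, 0.0858]
ee_rot: [[-0.989, 0.148, 0.005], [0.148, 0.989, 0.012], [-0.003, 0.012, -1.0]]
wrist_force: [-0.5, -0.6, -0.7]
width: 0.0598
```

```bash
python3 plan.py .4586 -.084 .05 171.5 1
```

```text
t 37.10 at [452.8 -90.   85.8] yaw 171.49 d [  5.8   6.  -35.8] dyaw 0.000 N 1
1: -4.9,6.7,35.8,-0.000
```

Request:
apply_moves(series=[[[0, -2.5, 4, 5, 0], [0, -2.5, 2.7, 10, 0], [0, 0, 0, 12, 0], [0, 0, 0, 12, 0], [0, 0, 0, 8, 0], [0, 0, 0, 2, 0], [0, 0, 0, 0, 0], [0, 0, 0, 0, 0]]])

```text
t: 37.9
tcp_pos: [0.4603, -0.0811, 0.0338]
ee_rot: [[-0.989, 0.146, 0.006], [0.146, 0.989, 0.012], [-0.004, 0.013, -1.0]]
wrist_force: [-0.4, 0.2, -1.5]
width: 0.0598
```

```bash
python3 plan.py .4586 -.084 .015 171.5 1
```

```text
t 37.90 at [460.3 -81.1  33.8] yaw 171.62 d [ -1.7  -2.9 -18.8] dyaw -0.002 N 1
1: 1.3,-3.1,18.8,0.002
```

Request:
apply_moves(series=[[[0, 1, -2, 3, 0], [0, 0.5, -1, 6, 0], [0, 0, 0, 5, 0], [0, 0, 0, 3, 0], [0, 0, 0, 1, 0], [0, 0, 0, 0, 0], [0, 0, 0, 0, 0], [0, 0, 0, 0, 0]]])

```text
t: 38.7
tcp_pos: [0.4592, -0.0844, 0.0156]
ee_rot: [[-0.989, 0.146, 0.009], [0.146, 0.989, 0.011], [-0.007, 0.013, -1.0]]
wrist_force: [-0.6, 0.8, -1.2]
width: 0.0597
```

```bash
python3 plan.py .4586 -.084 .0145 171.5 1
```

```text
t 38.70 at [459.2 -84.4  15.6] yaw 171.59 d [-0.6  0.4 -1.1] dyaw -0.002 N 1
1: 0.6,0.3,1.1,0.002
```

Request:
apply_moves(series=[[[0, 0, 0, 1, 0], [0, 0, 0, 0.3, 0], [76, 0, 0, 0, 0], [76, 0, 0, 0, 0], [76, 0, 0, 0, 0], [76, 0, 0, 0, 0], [76, 0, 0, -10, 0], [76, 0, 0, -25, 0]]])

```text
t: 39.5
tcp_pos: [0.4573, -0.0842, 0.0481]
ee_rot: [[-0.989, 0.146, 0.004], [0.146, 0.989, 0.013], [-0.002, 0.013, -1.0]]
wrist_force: [0.4, -0.4, 0.6]
width: 0.0758
```

Request:
apply_moves(series=[[[76, 0, 0, -35, 0], [76, -10, 0, -35, 0], [76, -25, 5, -35, 0], [76, -30, 10, -30, 0], [76, -30, 15, -10, 0], [76, -10, 10, 0, 0], [76, 0, 0, 0, 0], [76, 0, 0, 0, 0]]])

```text
t: 40.3
tcp_pos: [0.5706, -0.0618, 0.2102]
ee_rot: [[-0.989, 0.147, 0.015], [0.147, 0.989, 0.01], [-0.013, 0.012, -1.0]]
wrist_force: [-0.1, -0.8, -0.4]
width: 0.0762
```

Run:
```python
from h import *
s=sensors.state();print(s["t"],s["width"],s["tcp_pos"],s["ee_rot"].round(3))
a=shot("wrist","pics/w26.png")
np.savez("w26.npz",**{k:a[k] for k in("mtx","k1","xyz","attitude")},tcp=s["tcp_pos"],R=s["ee_rot"])
c=shot("scene","pics/s26.png")
```

```text
40.3 0.07615876265680334 [ 0.57062776 -0.06183133  0.21020753] [[-0.989  0.147  0.015]
 [ 0.147  0.989  0.01 ]
 [-0.013  0.012 -1.   ]]
```

View pics/w26.png

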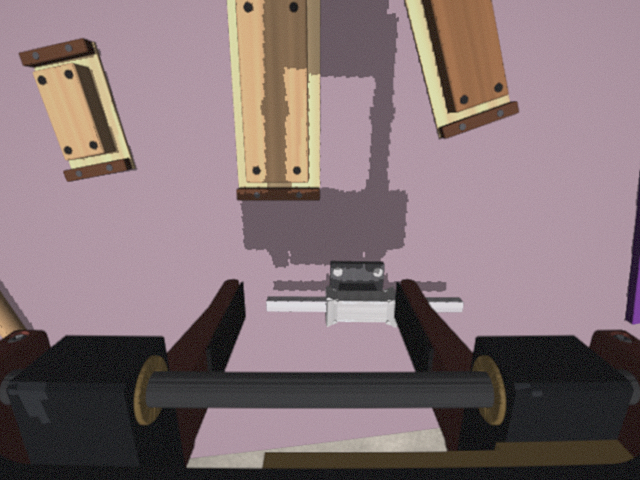

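View pics/s26.png

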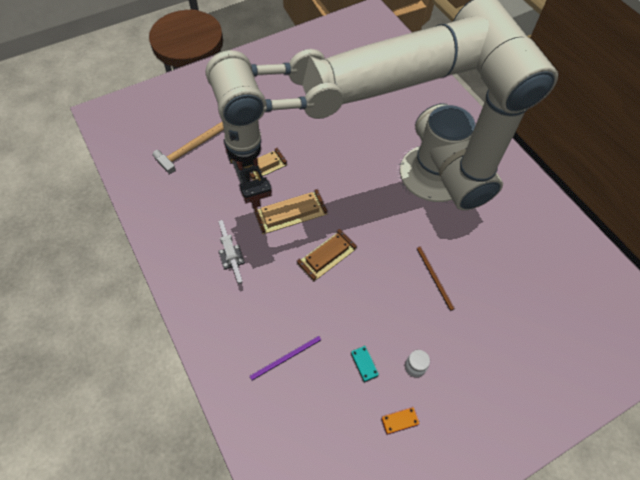

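Run:
```python
from pose import *
z=np.load("w26.npz");c={k:z[k] for k in z}; c["k1"]=float(c["k1"])
p=rect(c,[(248.5,7),(294,7),(257,170),(297,170)],.031)
a=np.radians(171.5);R=np.array([[np.cos(a),-np.sin(a)],[np.sin(a),np.cos(a)]]);print("long off",(p.mean(0)[:2]-[.4552,-.0827])@R)
b=plane(c,[[267.5,304.5],[463,304.5]],.0535);print(b.round(4),b.mean(0),np.degrees(np.arctan2(*(b[0]-b[1])[1::-1]))); d=b.mean(0)-[.668,-.031,0];print("bar off",d@[.165,.986,0],d@[-.986,.165,0])
```

```text
ctr [ 0.4558 -0.0819  0.031 ] len 0.1356 wid 0.0380 yaw 171.58 yawW 171.41
long off [-0.00044006 -0.00086656]
[[ 0.6499 -0.123   0.0535]
 [ 0.6806  0.072   0.0535]] [ 0.66524661 -0.02550111  0.0535    ] -98.9485545855599
bar off 0.004967598214957066 0.003622160450162343
```

Run:
```python
from station import job
print(job.close_job())
```

```text
the job is handed in; nothing more can be done
None
```

I fed the silver bar through the guide tube. I then laid the short block, middle rail and long rail, in that order, each in its own cradle. The job was handed in at about 40 s with the gripper open and clear of everything. No verdict was reported.

**Last checks from the wrist camera:**

| Part | Off-centre lengthwise | Off-centre across | Yaw error |
|---|---|---|---|
| Short block | under 1 mm | about 2 mm | under 0.5° |
| Middle rail | about 1 mm | under 1 mm | under 0.5° |
| Long rail | under 1 mm | about 1 mm | about 0.1° |
| Bar in tube | about 5 mm | 3.6 mm | about 0.5° |

- **Bar:** it sticks out at both ends of the tube. The 3.6 mm sideways reading is more than the tube's inside clearance allows (2.5 mm), so I take it as camera error.
- **Disagreement on the way:** my first scene-camera estimate for the short cradle was about 1 cm off. A closer look gave the same place in both cameras, within about 1 mm.
- **Bystanders:** I did not measure the tack jar or the hammer at the end. In the last scene picture both look where they were at the start, as do the brown, purple, turquoise and orange look-alikes. Wrist force readings never went above about 2 N.

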